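# Unstack the change float into the counting board

## Robot

A 6-joint arm with a two-finger parallel gripper is mounted at the origin on a cart in front of the work surface, level with it; the furniture and walls round the work are solid. World frame = base frame: x ahead of the robot, y to its left, z up, the work surface at z = 0. Lengths are in m, angles in rad, forces in N, time in s.
With the tool pointing down it reaches from about 0.4 to 0.825 m from the base axis. Payload 7 kg.
Tool frame: the origin (TCP) lies between the finger pads; the fingertips stand 8 mm ahead of it and the grasp point (between the pads) lies 11 mm behind it (arm.finger_overhang is the distance from the TCP to the fingertips, in m); z points along the fingers, y is the line along which they close (so a half turn about z gives the same grasp; the last joint's range is limited). The gripper opens to 88 mm and grips with 3 to 60 N. Pads are 19 mm wide; open, the fingers measure 130 mm over their backs; the gripper's body (78 mm by 193 mm) begins 47 mm behind the grasp point.
Start: joints at [1.448, 0.359, 0.012, 0, -1.224, -0.288], TCP at [0.27, 0.619, 0.207] pointing down, gripper open.
Joint ranges: [-3.07, 3.07], [-1.43, 2.12], [-1.02, 1.25], [-3.03, 1.67], [-3.05, -0], [-3.03, 3.03]. Speed limits (rad/s): [2.39, 2.39, 3.01, 3.14, 3.14, 3.14].

## Interface

Orientations are given as [roll, pitch, yaw] about the fixed x, y, z axes, in that order (R = Rz(yaw) Ry(pitch) Rx(roll)).
In Python, from station import arm gives the robot as it stands.
- The arm moves only by the tool move_arm, never from a script. Its argument "rows" is text: rows parted by semicolons, each of 7 numbers parted by spaces: the turn, a rotation vector about the tool's x, y, z in degrees, then the shift along the tool's x, y, z in m, then the finger opening in m, from 0 to 0.0876. A call has 1 to 8 rows; each row shifts and turns the commanded pose from where the row before left it, along the tool's axes as they then stand; what a row does not reach is not made up. A row lasts 1/8 s, in which the tool goes at most 62.5 mm and 10.7 degrees, less where a joint would pass 70% of its speed; a pose out of reach is approached as far as the arm can. A call is refused whole if a number of a shift passes 0.0625 or a number of a turn 10.7, either way. A call with a gripper value outside its range is refused whole. The fingers move at their own pace and stop on an object; "squeeze" is the grip in N (left out, the last holds). Time passes only in rows, so rows that do not move let the fingers close. It gives the time, the measured TCP pose, the force, the opening and the grip force at its end, in the units of the state.
- arm.get_state(): the state, without advancing time (a new reading comes with each control period).
- arm.grab_frame(name): name is "side" or "top" or "wrist"; returns (picture, depth): 420x560x3 uint8, blue, green, red; 420x560 float32, m along the optical axis (not along the pixel's ray), 0 where there is no reading.
- arm.camera_model(name): a dict with "mtx" (3x3 intrinsics, pixels), "camera_from_world" (4x4, takes a point from world to camera coordinates); the wrist camera has in their place "mount" (4x4, takes a point from camera to tool coordinates, whose origin is the TCP and whose axes are the flange's). Camera axes: x right, y down, z forward; pixel columns grow to the right and rows downward; lengths in m; the calibration is good to about 2 mm. A picture is of the moment at which its call begins: read the wrist's pose just before it. camera_model takes no time and is no camera call.
- arm.job_done(): hands the job in; it is judged then, once.
The state is a dict: "t": time; "q": joint angles; "qd": joint speeds; "joint_efforts": joint torques, N m; "eef_pos": TCP position; "ee_rot": TCP orientation; "force": force on the tool from outside, world axes, zero at the start; "moment": the same for the moment, N m; "width": finger opening in m; "gripper_force": force on a finger pad.
Only numpy, scipy, OpenCV 4.12 (cv2) and the standard library are available. Lean on these libraries where they do the work, as an engineer would, in place of code of your own. Each camera call takes 0.05 s, during which the arm holds its last target. There are 200 camera calls.

## Task

The change for the shift was left as two stacks of coin trays at the front of the desk. Take the stacks apart and put each tray into the bay of the counting board that is made for its size, lengthwise and fully down on the bay's floor. Keep every tray level all the way so that no coins spill, and leave all five resting in their bays.

Things in the scene. Friction and masses are not known exactly. Their poses are not given: they have to be found in the camera images.
- coin_tray_110_mid (a point): Centre (half-way up, 14 mm above its underside) of the longest coin tray: a grey plastic trough, 110 mm long, 34 mm wide and 28 mm high, loose, full of silver-coloured coins standing on edge in a row. Rigid, flat-bottomed, symmetric end for end; behaves as one solid block, gripped across its width. x runs along its length, y across its width, z up.
- coin_tray_96_mid (a point): Centre (half-way up, 14 mm above its underside) of the second longest coin tray: a grey plastic trough, 96 mm long, 32 mm wide and 28 mm high, loose, full of brass-coloured coins standing on edge in a row. Rigid, flat-bottomed, symmetric end for end; behaves as one solid block, gripped across its width. x runs along its length, y across its width, z up.
- coin_tray_82_mid (a point): Centre (half-way up, 14 mm above its underside) of the middle-sized coin tray: a grey plastic trough, 82 mm long, 30 mm wide and 28 mm high, loose, full of silver-coloured coins standing on edge in a row. Rigid, flat-bottomed, symmetric end for end; behaves as one solid block, gripped across its width. x runs along its length, y across its width, z up.
- coin_tray_68_mid (a point): Centre (half-way up, 14 mm above its underside) of the second shortest coin tray: a grey plastic trough, 68 mm long, 28 mm wide and 28 mm high, loose, full of brass-coloured coins standing on edge in a row. Rigid, flat-bottomed, symmetric end for end; behaves as one solid block, gripped across its width. x runs along its length, y across its width, z up.
- coin_tray_54_mid (a point): Centre (half-way up, 14 mm above its underside) of the shortest coin tray: a grey plastic trough, 54 mm long, 26 mm wide and 28 mm high, loose, full of silver-coloured coins standing on edge in a row. Rigid, flat-bottomed, symmetric end for end; behaves as one solid block, gripped across its width. x runs along its length, y across its width, z up.
- bay_110_floor (a point): Centre of the floor of the bay for the 110 mm tray, in the counting board: a recess 118 mm long (x), 42 mm wide (y) and 9 mm deep (4 mm play all round), z up; the board's top lies 9 mm above this point. A tray fully down rests on this floor and stands 19 mm above the board's top. The grey bays lie side by side, 60 mm apart, in changing order, in a fixed low black board (318 x 142 mm, rim level with the bays or lower).
- bay_96_floor (a point): Centre of the floor of the bay for the 96 mm tray, in the counting board: a recess 104 mm long (x), 40 mm wide (y) and 9 mm deep (4 mm play all round), z up; the board's top lies 9 mm above this point. A tray fully down rests on this floor and stands 19 mm above the board's top. The grey bays lie side by side, 60 mm apart, in changing order, in a fixed low black board (318 x 142 mm, rim level with the bays or lower).
- bay_82_floor (a point): Centre of the floor of the bay for the 82 mm tray, in the counting board: a recess 90 mm long (x), 38 mm wide (y) and 9 mm deep (4 mm play all round), z up; the board's top lies 9 mm above this point. A tray fully down rests on this floor and stands 19 mm above the board's top. The grey bays lie side by side, 60 mm apart, in changing order, in a fixed low black board (318 x 142 mm, rim level with the bays or lower).
- bay_68_floor (a point): Centre of the floor of the bay for the 68 mm tray, in the counting board: a recess 76 mm long (x), 36 mm wide (y) and 9 mm deep (4 mm play all round), z up; the board's top lies 9 mm above this point. A tray fully down rests on this floor and stands 19 mm above the board's top. The grey bays lie side by side, 60 mm apart, in changing order, in a fixed low black board (318 x 142 mm, rim level with the bays or lower).
- bay_54_floor (a point): Centre of the floor of the bay for the 54 mm tray, in the counting board: a recess 62 mm long (x), 34 mm wide (y) and 9 mm deep (4 mm play all round), z up; the board's top lies 9 mm above this point. A tray fully down rests on this floor and stands 19 mm above the board's top. The grey bays lie side by side, 60 mm apart, in changing order, in a fixed low black board (318 x 142 mm, rim level with the bays or lower).
Things that resemble listed ones, but are neither listed nor needed, are in the scene too. Leave any blue or turquoise look-alike of the part that bears coin_tray_68_mid alone.

How it is judged:
By the outcome, as a careful person would: the job done as asked, in the order asked, and still so for the second after the job is handed in, with the robot touching nothing.
It also fails if it takes over 118 s, if anything falls off the work surface, if the arm or the gripper's body presses on something with over 40 N, if the wrist force passes 120 N, or if a joint passes its speed limit or range.

## Working session

There is one attempt and no reset: what is moved stays moved. The work goes in short steps, Python scripts to look and compute and a tool call to move; the robot and the scene stay as the last step left them, time stands still between calls to the robot, and variables do not carry over. Pictures are saved under pics/ and viewed, at most 14 in all, crops included, and the job is handed in when it is done.

Besides the shell and the picture viewer there is one more tool, called after "Call:" as a command line: name --argument value ..., lists and objects as JSON in quotes. move_arm: Moves the arm, as the interface text tells. Its arguments: {"type":"object","properties":{"rows":{"type":"string"},"squeeze":{"type":"number"}},"required":["rows"]}

```bash
ls; mkdir -p pics; cat > h.py <<'E'
import numpy as np, cv2
from station import arm
from scipy.spatial.transform import Rotation as R
def cloud(name):
    s=arm.get_state(); im,d=arm.grab_frame(name); c=arm.camera_model(name); K=np.array(c["mtx"])
    v,u=np.mgrid[:d.shape[0],:d.shape[1]]
    P=np.stack([(u-K[0,2])/K[0,0]*d,(v-K[1,2])/K[1,1]*d,d,np.ones_like(d)],-1)
    if "mount" in c:
        T=np.eye(4);T[:3,:3]=R.from_euler("xyz",s["ee_rot"]).as_matrix();T[:3,3]=s["eef_pos"]; M=T@np.array(c["mount"])
    else: M=np.linalg.inv(np.array(c["camera_from_world"]))
    W=(P@M.T)[...,:3]; W[d==0]=np.nan
    return im,d,W,M
E
python3 - <<'E'
from h import *
print(arm.get_state())
for n in ["top","side"]:
    im,d,W,M=cloud(n); cv2.imwrite(f"pics/{n}0.png",im); np.save(f"pics/{n}0.npy",W)
    print(n,M.round(3), (d>0).mean())
print(arm.camera_model("wrist"))
E
```

```text
pics
{'t': 0.0, 'q': array([ 1.44809515e+00,  3.59419987e-01,  1.10518979e-02, -3.49484673e-04,
       -1.22409927e+00, -2.88125541e-01]), 'qd': array([-2.56151765e-05, -5.18309672e-04, -6.13461599e-04, -7.54170620e-04,
        3.46161524e-04, -4.50976940e-04]), 'joint_efforts': array([ 6.22399966e-04, -5.82716167e+01,  2.93058211e+01,  6.99704155e+00,
        7.15020869e-03, -1.42699992e-04]), 'eef_pos': array([0.26937612, 0.61834564, 0.2061984 ]), 'ee_rot': array([ 3.13989714e+00, -1.59889270e-04, -4.10945609e-01]), 'force': array([0.52959214, 0.08801646, 0.38126106]), 'moment': array([-0.0003512 ,  0.01043729, -0.0208384 ]), 'gripper_force': 0.0, 'width': 0.08744114836824003}
top [[ 0.04  -0.976  0.216  0.375]
 [-0.999 -0.04   0.004  0.226]
 [ 0.005 -0.216 -0.976  0.892]
 [ 0.     0.     0.     1.   ]] 0.9960204081632653
side [[ 0.911 -0.25   0.326  0.259]
 [-0.411 -0.581  0.703 -0.36 ]
 [ 0.014 -0.775 -0.632  0.609]
 [ 0.     0.     0.     1.   ]] 0.952640306122449
{'mtx': array([[303.58358038,   0.        , 280.8890785 ],
       [  0.        , 303.58358038, 210.37362814],
       [  0.        ,   0.        ,   1.        ]]), 'mount': array([[ 1.43975864e-03, -9.52445146e-01, -3.04706695e-01,
         8.23839773e-02],
       [ 9.99998542e-01,  1.09162124e-03,  1.31289269e-03,
         4.03701116e-05],
       [-9.17833965e-04, -3.04708142e-01,  9.52445330e-01,
        -1.77008048e-01],
       [ 0.00000000e+00,  0.00000000e+00,  0.00000000e+00,
         1.00000000e+00]])}
```

View pics/top0.png

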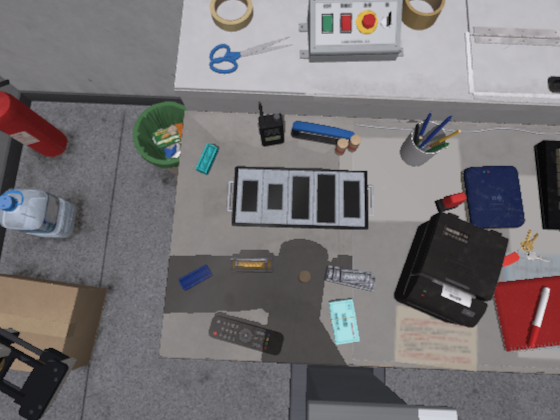

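View pics/side0.png

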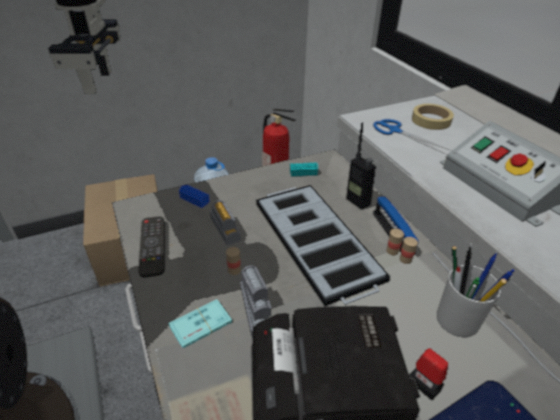

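The top view shows the board at columns 233–368, rows 167–228. One stack with brass on top is at (251,265) and one with silver on top is at (350,278). There are blue/turquoise look-alikes at (195,277) and (206,158), and a coin roll stands at (305,276).

```bash
python3 - <<'E'
from h import *
W=np.load("pics/top0.npy"); im=cv2.imread("pics/top0.png")
def reg(n,c0,c1,r0,r1,zlo,zhi):
    w=W[r0:r1,c0:c1]; m=(w[...,2]>zlo)&(w[...,2]<zhi); p=w[m][:,:2].astype(np.float32)
    if len(p)<5: print(n,len(p));return
    (c,s,a)=cv2.minAreaRect(p*1000); print(n,len(p),np.round(c,1),np.round(s,1),round(a,1),"z",np.percentile(w[m][:,2],[5,50,95]).round(4))
for n,b in dict(A=(222,282,245,290),B=(318,385,255,300),roll=(290,320,262,290)).items():
    w=W[b[2]:b[3],b[0]:b[1],2]; print(n,np.histogram(w[w>0.01],bins=np.arange(0.01,.1,.007)))
    for lo,hi in [(0.01,.035),(.035,.062),(.062,.1)]: reg(n+str(lo),*b,lo,hi)
# board bays
g=W[160:235,225:375]; print(np.histogram(g[...,2],bins=np.arange(-.01,.03,.003)))
hsv=cv2.cvtColor(im,cv2.COLOR_BGR2GRAY)[160:235,225:375]
m=(hsv<70).astype(np.uint8)
n,l,s,c=cv2.connectedComponentsWithStats(m)
for i in range(1,n):
    if s[i,4]>100:
        k=l==i; p=g[k]; r=cv2.minAreaRect((p[:,:2]*1000).astype(np.float32)); print(s[i],np.round(r[0],1),np.round(r[1],1),round(r[2],1),p[:,2].mean().round(4))
cv2.imwrite("pics/topcrop.png",cv2.resize(im[140:310,170:400],None,fx=3.4,fy=3.4,interpolation=cv2.INTER_CUBIC))
E
```

```text
A (array([ 15, 133,  72,  15,  12, 210, 182,   0,   0,   0,   0,   0]), array([0.01 , 0.017, 0.024, 0.031, 0.038, 0.045, 0.052, 0.059, 0.066,
       0.073, 0.08 , 0.087, 0.094]))
A0.01 227 [436.  296.5] [32.  94.5] 2.2 z [0.0162 0.023  0.0283]
A0.035 412 [434.2 293.2] [27.2 67.8] 1.1 z [0.0458 0.0516 0.0559]
A0.062 0
B (array([ 23, 180,  69,  13,  17, 114,  69,  13,  12, 180, 151,   0]), array([0.01 , 0.017, 0.024, 0.031, 0.038, 0.045, 0.052, 0.059, 0.066,
       0.073, 0.08 , 0.087, 0.094]))
B0.01 282 [416.4  73.4] [110.4  34. ] 78.7 z [0.0139 0.0221 0.0286]
B0.035 203 [419.4  74.4] [82.2 30. ] 83.4 z [0.041  0.0505 0.0557]
B0.062 356 [417.7  76.3] [54.6 25.8] 89.2 z [0.0678 0.0793 0.084 ]
roll (array([ 0,  2,  0,  2,  5, 84, 25,  0,  0,  0,  0,  0]), array([0.01 , 0.017, 0.024, 0.031, 0.038, 0.045, 0.052, 0.059, 0.066,
       0.073, 0.08 , 0.087, 0.094]))
roll0.01 4
roll0.035 114 [414.3 177.4] [23.6 23.8] 2.2 z [0.0469 0.051  0.0534]
roll0.062 0
(array([   0,   27,  963, 1809,  407, 1615, 1558,  684, 2758, 1349,   31,
          1,    0]), array([-0.01 , -0.007, -0.004, -0.001,  0.002,  0.005,  0.008,  0.011,
        0.014,  0.017,  0.02 ,  0.023,  0.026,  0.029]))
[  7   6 136  63 848] [604.4 191.9] [140.9 318.5] 2.7 nan
[ 92  15  18  48 817] [601.6 130.7] [115.6  41.7] 1.0 0.0079
[ 67  17  17  42 684] [601.5 190.9] [101.9  38.2] 1.4 0.0079
[ 17  21  16  30 426] [600.6 310.8] [72.1 31.1] 3.4 nan
[119  21  15  36 533] [602.8  70. ] [34.5 86.5] 89.8 nan
[ 43  25  14  24 318] [nan nan] [0. 0.] 0.0 nan
```

View pics/topcrop.png

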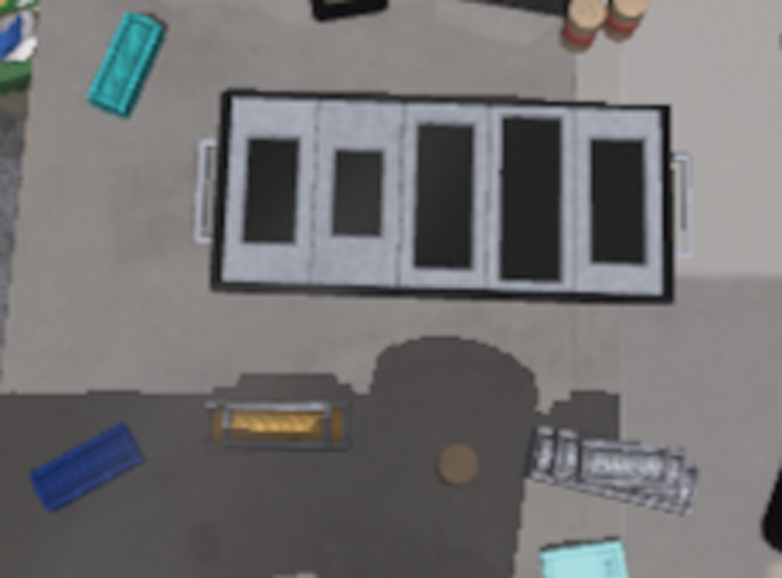

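The bays from left to right are 68, 54, 96, 110 and 82, at about y = .311, .251, .191, .131 and .070, all near x ≈ .602. Stack A is 68 on 96. Stack B is 54 on 82 on 110. I'll write a planning helper and go above stack A.

```bash
cat >> h.py <<'E'
def plan(x,y,z,yaw,n,w,turn=True):
    "how far to go, in tool axes, spread over n rows"
    s=arm.get_state(); p=np.array(s["eef_pos"]); r=R.from_euler("xyz",s["ee_rot"])
    tgt=R.from_euler("xyz",[np.pi,0,np.radians(yaw)])
    rv=(r.inv()*tgt).as_rotvec(degrees=True)
    out=[]; step=(np.array([x,y,z])-p)/n; a=r
    for i in range(n):
        sh=a.inv().apply(step); t=rv/n
        out.append("%.1f %.1f %.2f %.4f %.4f %.4f %g"%(*t,*sh,w)); a=a*R.from_rotvec(t,degrees=True)
    print("at",p.round(4),"rpy",np.degrees(s["ee_rot"]).round(2),"F",s["force"].round(1)); print("; ".join(out))
E
python3 -c "
from h import *
plan(.4343,.2935,.20,-89,8,.0876)"
```

```text
at [0.2694 0.6184 0.2063] rpy [ 1.7992e+02 -1.0000e-02 -2.3540e+01] F [ 0.1 -0.3 -0.4]
0.0 -0.0 8.18 0.0351 0.0290 0.0008 0.0876; 0.0 -0.0 8.18 0.0389 0.0237 0.0008 0.0876; 0.0 -0.0 8.18 0.0419 0.0179 0.0008 0.0876; 0.0 -0.0 8.18 0.0440 0.0118 0.0008 0.0876; 0.0 -0.0 8.18 0.0452 0.0054 0.0008 0.0876; 0.0 -0.0 8.18 0.0455 -0.0011 0.0008 0.0876; 0.0 -0.0 8.18 0.0449 -0.0076 0.0008 0.0876; 0.0 -0.0 8.18 0.0434 -0.0139 0.0008 0.0876
```

Call:
move_arm --rows "0 0 8.18 0.035 0.029 0.001 0.0876; 0 0 8.18 0.039 0.024 0.001 0.0876; 0 0 8.18 0.042 0.018 0.001 0.0876; 0 0 8.18 0.044 0.012 0.001 0.0876; 0 0 8.18 0.045 0.005 0.001 0.0876; 0 0 8.18 0.0455 -0.001 0.001 0.0876; 0 0 8.18 0.045 -0.0076 0.001 0.0876; 0 0 8.18 0.0434 -0.014 0.001 0.0876" --squeeze 15

```text
t: 1.1
eef_pos: [0.4349, 0.2922, 0.199]
ee_rot: [3.141, -0.0, -1.557]
force: [1.2, 1.0, 0.1]
width: 0.0875
gripper_force: 0.0
```

Call:
move_arm --rows "0 0 0 0 0 0 0.0876; 0 0 0 0 0 0 0.0876; 0 0 0 0 0 0 0.0876"

```text
t: 1.48
eef_pos: [0.4343, 0.2945, 0.199]
ee_rot: [3.141, -0.0, -1.551]
force: [-1.2, 1.0, -0.7]
width: 0.0871
gripper_force: 0.0
```

```bash
python3 - <<'E'
from h import *
s=arm.get_state(); print(s["eef_pos"],np.degrees(s["ee_rot"]),s["q"],s["t"])
im,d,W,M=cloud("wrist"); cv2.imwrite("pics/w1.png",im); np.save("pics/w1.npy",W)
n=lambda lo,hi: (W[...,2]>lo)&(W[...,2]<hi)&(abs(W[...,0]-.434)<.045)&(abs(W[...,1]-.2935)<.06)
for lo,hi in [(.015,.036),(.045,.062)]:
    p=W[n(lo,hi)][:,:2].astype(np.float32)*1000
    if len(p)>5: r=cv2.minAreaRect(p); print(lo,len(p),r,np.median(W[n(lo,hi)][:,2]))
E
```

```text
[0.4343061  0.29446865 0.19903513] [ 1.79991763e+02 -4.37132859e-03 -8.88873947e+01] [ 9.69961549e-01  1.16879363e-01 -3.28706662e-01 -8.04883376e-05
 -1.12535594e+00 -9.50508244e-01] 1.475
0.015 600 ((436.61553955078125, 297.152587890625), (32.62361145019531, 96.5880126953125), 2.0884885787963867) 0.022577496256657725
0.045 1534 ((434.78265380859375, 294.7425842285156), (27.35392189025879, 68.73294067382812), 1.7130513191223145) 0.05189188907391967
```

View pics/w1.png

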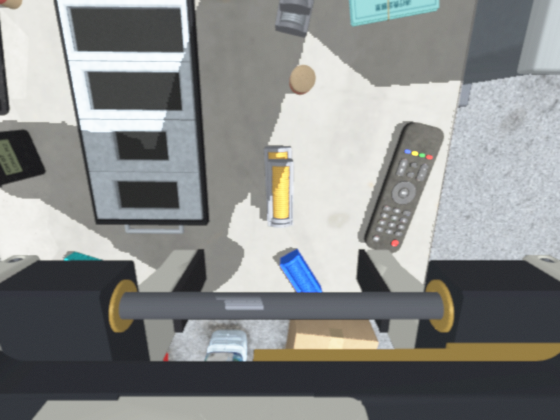

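The close look confirms the 68 tray at (.4348,.2947), with its length at 91.7° and its top near z .056. Descend and grip.

Call:
move_arm --rows "0 0 -0.6 0 0.0005 0.035 0.0876; 0 0 0 0 0 0.035 0.0876; 0 0 0 0 0 0.035 0.0876; 0 0 0 0 0 0.03 0.0876; 0 0 0 0 0 0.017 0.0876; 0 0 0 0 0 0 0.0876; 0 0 0 0 0 0 0.026; 0 0 0 0 0 0 0.026" --squeeze 15

```text
t: 2.52
eef_pos: [0.4344, 0.2945, 0.0481]
ee_rot: [-3.14, 0.001, -1.542]
force: [-0.1, -0.3, 0.4]
width: 0.0729
gripper_force: 0.0
```

Call:
move_arm --rows "0 0 0 0 0 0 0.024; 0 0 0 0 0 0 0.024; 0 0 0 0 0 0 0.024; 0 0 0 0 0 0 0.024"

```text
t: 3.02
eef_pos: [0.4341, 0.2937, 0.0472]
ee_rot: [-3.142, 0.0, -1.543]
force: [0.0, 0.1, 1.0]
width: 0.0332
gripper_force: 0.0
```

```bash
python3 - <<'E'
from h import *
W=np.load("pics/w1.npy"); im=cv2.imread("pics/w1.png"); g=cv2.cvtColor(im,cv2.COLOR_BGR2GRAY)
M=None
# bay openings: dark pixels inside the board region, cast to board-top points
reg=(W[...,0]>.53)&(W[...,0]<.68)&(W[...,1]>.02)&(W[...,1]<.37)
print("z",np.nanpercentile(W[reg&(g>130)][:,2],[10,50,90]))
m=(reg&(g<75)).astype(np.uint8)
n,l,s,c=cv2.connectedComponentsWithStats(m)
for i in range(1,n):
    if s[i,4]>150:
        p=W[l==i]; p=p[~np.isnan(p[:,0])]; r=cv2.minAreaRect((p[:,:2]*1000).astype(np.float32)); print(s[i],np.round(r[0],1),np.round(r[1],1),round(r[2],1),np.median(p[:,2]).round(4))
E
```

```text
z [0.01115673 0.01621045 0.01734956]
[188   0  14 193 403] [531.6 204.3] [  3.1 202.4] 0.0 0.0153
[  72    9  110   42 4209] [601.1 130.1] [113.2  38.7] 0.6 0.008
[  89   73   92   37 3048] [600.  191.1] [99.9 38.1] 1.1 0.0079
[ 78 128 126  97 731] [599.3 290.2] [137.1 117.6] 0.8 0.0149
[ 116  132   52   28 1280] [599.9 251.7] [58.9 31.8] 1.1 0.0079
[ 118  182   61   26 1482] [599.5 312. ] [72.6 33.2] 1.0 0.0078
```

Call:
move_arm --rows "0 0 0 0 0 0 0.022; 0 0 0 0 0 0 0.022; 0 0 0 0 0 0 0.022; 0 0 0 0 0 -0.01 0.022; 0 0 0 0 0 -0.02 0.022; 0 0 0 0 0 -0.025 0.022; 0 0 0 0 0 -0.025 0.022; 0 0 0 0 0 -0.01 0.022"

```text
t: 4.03
eef_pos: [0.4347, 0.2944, 0.1392]
ee_rot: [-3.14, 0.002, -1.542]
force: [-0.1, 0.1, 0.1]
width: 0.0221
gripper_force: 0.0
```

```bash
python3 -c "
from h import *
s=arm.get_state();print(s['width'],s['gripper_force'])
plan(.600,.312,.155,.8,10,.022)"
```

```text
0.022097981031838475 0.0
at [0.4347 0.2944 0.1392] rpy [-1.7989e+02  1.3000e-01 -8.8370e+01] F [-0.1  0.1  0.1]
-0.0 0.0 -8.92 -0.0013 -0.0166 -0.0015 0.022; -0.0 0.0 -8.92 0.0013 -0.0166 -0.0016 0.022; -0.0 0.0 -8.92 0.0038 -0.0162 -0.0016 0.022; -0.0 0.0 -8.92 0.0063 -0.0154 -0.0016 0.022; -0.0 0.0 -8.92 0.0086 -0.0142 -0.0016 0.022; -0.0 0.0 -8.92 0.0107 -0.0127 -0.0016 0.022; -0.0 0.0 -8.92 0.0126 -0.0109 -0.0016 0.022; -0.0 0.0 -8.92 0.0141 -0.0088 -0.0016 0.022; -0.0 0.0 -8.92 0.0153 -0.0065 -0.0016 0.022; -0.0 0.0 -8.92 0.0161 -0.0041 -0.0016 0.022
```

The grip was too late and it slipped off empty. I'll look at where the tray is now.

```bash
python3 - <<'E'
from h import *
im,d,W,M=cloud("wrist"); cv2.imwrite("pics/w2.png",im)
n=lambda lo,hi: (W[...,2]>lo)&(W[...,2]<hi)&(abs(W[...,0]-.434)<.045)&(abs(W[...,1]-.2935)<.06)
for lo,hi in [(.015,.036),(.045,.062)]:
    p=W[n(lo,hi)][:,:2].astype(np.float32)*1000
    if len(p)>5: r=cv2.minAreaRect(p); print(lo,len(p),r,np.percentile(W[n(lo,hi)][:,2],[5,50,95]))
E
```

```text
0.015 789 ((436.19281005859375, 297.06866455078125), (32.46993637084961, 96.40135955810547), 2.9112980365753174) [0.0195755  0.02271209 0.0314224 ]
0.045 2157 ((434.30615234375, 294.71038818359375), (27.922927856445312, 68.825439453125), 1.7145997285842896) [0.04844523 0.05207158 0.05548133]
```

View pics/w2.png

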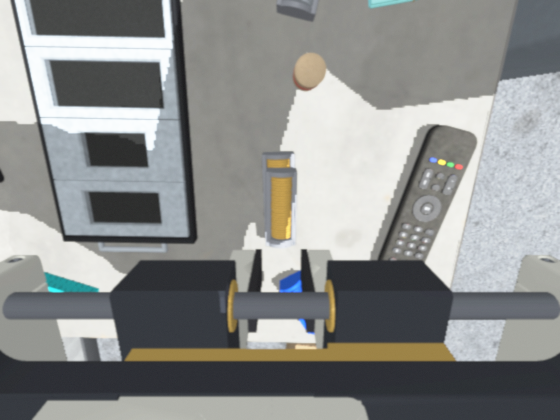

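The tray is undisturbed at (.4343,.2947), so the 15 N grip simply slipped. I'll grip again with 45 N.

Call:
move_arm --rows "0 0 0 0 0 0 0.06; 0 0 0 0 0 0 0.06; 0 0 0 0 0 0 0.06; 0 0 0 0 0 0.025 0.06; 0 0 0 0 0 0.03 0.06; 0 0 0 0 0 0.025 0.06; 0 0 0 0 0 0.0132 0.06; 0 0 0 0 0 0 0.05" --squeeze 45

```text
t: 5.08
eef_pos: [0.4338, 0.2932, 0.0432]
ee_rot: [3.14, -0.002, -1.542]
force: [0.8, 0.4, 0.7]
width: 0.0544
gripper_force: 0.0
```

Call:
move_arm --rows "0 0 0 0 0 0 0.02; 0 0 0 0 0 0 0.02; 0 0 0 0 0 0 0.02; 0 0 0 0 0 0 0.02; 0 0 0 0 0 0 0.02" --squeeze 45

```text
t: 5.7
eef_pos: [0.4341, 0.2938, 0.0441]
ee_rot: [-3.141, 0.0, -1.542]
force: [1.0, 0.2, 0.6]
width: 0.0205
gripper_force: 0.0
```

```bash
python3 - <<'E'
from h import *
print(arm.get_state()["width"],arm.get_state()["gripper_force"])
im,d,W,M=cloud("wrist")
im2,_,_,_=cloud("side"); a=cv2.resize(im,(420,315)); b=cv2.resize(im2[130:330,100:366],(420,315))
cv2.imwrite("pics/w3.png",np.hstack([a,b])[:,:800])
E
```

```text
0.02054886287189784 0.0
```

View pics/w3.png

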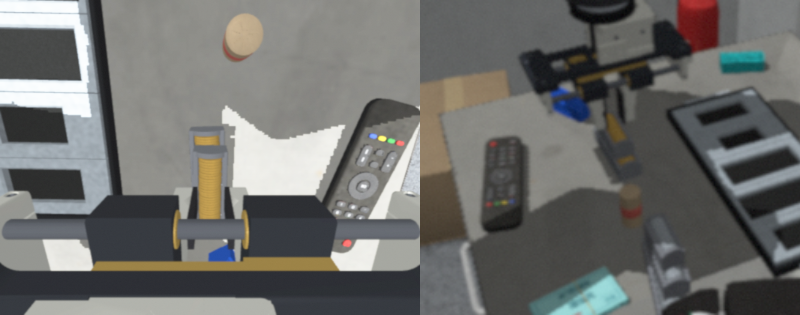

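```bash
python3 - <<'E'
from h import *
im,d,W,M=cloud("wrist")
for v in range(235,300,8):
    row=W[v,220:340]; print(v,[(u,int(1000*p[0]),int(1000*p[1]),int(1000*p[2])) for u,p in zip(range(220,340,6),row[::6]) if not np.isnan(p[0])])
cv2.imwrite("pics/w4.png",cv2.resize(im[140:330,180:380],None,fx=3,fy=3,interpolation=cv2.INTER_CUBIC))
E
```

```text
235 [(220, 480, 303, 0), (226, 476, 303, -1), (232, 471, 302, 0), (238, 466, 302, 0), (244, 462, 302, 0), (250, 457, 302, 0), (256, 450, 293, 21), (262, 445, 281, 49), (268, 441, 281, 50), (274, 437, 279, 53), (280, 434, 278, 55), (286, 430, 279, 54), (292, 426, 280, 50), (298, 423, 281, 48), (304, 414, 301, 0), (310, 410, 301, 0), (316, 405, 301, -1), (322, 400, 301, 0), (328, 396, 300, 0), (334, 391, 300, 0)]
243 [(220, 481, 310, 0), (226, 476, 309, 0), (232, 471, 310, -1), (238, 466, 309, 0), (244, 462, 309, 0), (250, 457, 309, 0), (256, 450, 299, 21), (262, 445, 286, 50), (268, 441, 285, 52), (274, 437, 284, 55), (280, 434, 284, 55), (286, 430, 285, 52), (292, 426, 285, 51), (298, 423, 285, 50), (304, 414, 308, 0), (310, 409, 307, 0), (316, 405, 308, 0), (322, 400, 307, 0), (328, 395, 308, -1), (334, 390, 307, -1)]
251 [(220, 481, 317, 0), (226, 476, 317, 0), (232, 471, 316, 0), (238, 457, 283, 68), (244, 453, 283, 68), (250, 450, 283, 68), (256, 450, 305, 22), (262, 444, 284, 67), (268, 441, 290, 52), (274, 437, 289, 54), (280, 433, 289, 55), (286, 430, 290, 52), (292, 426, 291,
[... 2056 characters left out ...]
68, 440, 319, 52), (274, 436, 317, 54), (280, 433, 316, 55), (286, 429, 317, 53), (292, 425, 319, 50), (298, 421, 319, 50), (304, 423, 284, 105), (310, 420, 283, 106), (316, 418, 282, 108), (322, 421, 262, 139), (328, 420, 258, 145), (334, 420, 254, 151)]
299 [(220, 450, 257, 152), (226, 448, 257, 153), (232, 447, 260, 147), (238, 446, 263, 143), (244, 444, 262, 144), (250, 443, 262, 144), (256, 441, 263, 143), (262, 439, 262, 145), (268, 438, 262, 144), (274, 436, 262, 145), (280, 434, 262, 144), (286, 432, 262, 144), (292, 430, 262, 143), (298, 429, 262, 144), (304, 427, 262, 144), (310, 425, 262, 143), (316, 424, 261, 144), (322, 422, 262, 143), (328, 421, 260, 146), (334, 420, 256, 153)]
```

View pics/w4.png

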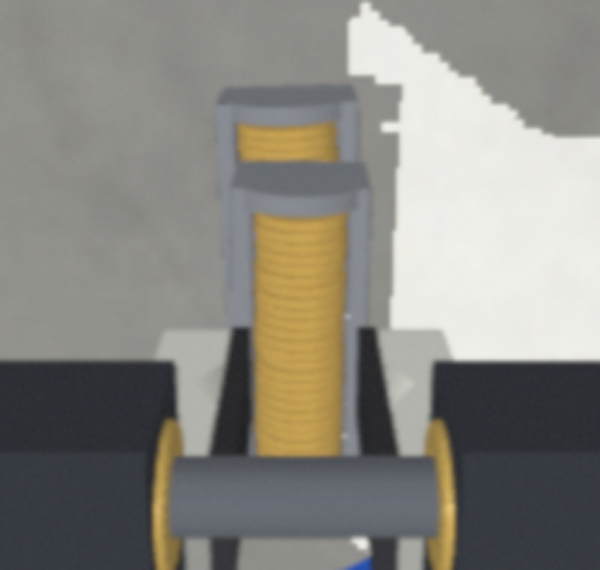

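```bash
python3 - <<'E'
from h import *
print(arm.finger_overhang, [a for a in dir(arm) if a[0]!='_'])
W=np.load("pics/w1.npy"); print("TCP z .199")
for u in (190,200,365,372):
    print(u,[(v,*(1000*W[v,u]).round()) for v in range(240,300,6) if not np.isnan(W[v,u,0])])
im,d,W,M=cloud("wrist")
for u in (240,248,312,320): print(u,[(v,*(1000*W[v,u]).round()) for v in range(244,262,1)])
E
```

```text
0.008 ['Unreachable', 'camera_model', 'finger_overhang', 'get_state', 'grab_frame', 'job_done']
TCP z .199
190 [(240, np.float64(554.0), np.float64(376.0), np.float64(-1.0)), (246, np.float64(555.0), np.float64(385.0), np.float64(-1.0)), (252, np.float64(483.0), np.float64(285.0), np.float64(225.0)), (258, np.float64(482.0), np.float64(285.0), np.float64(231.0)), (264, np.float64(480.0), np.float64(286.0), np.float64(236.0)), (270, np.float64(478.0), np.float64(286.0), np.float64(243.0)), (276, np.float64(477.0), np.float64(287.0), np.float64(246.0)), (282, np.float64(478.0), np.float64(290.0), np.float64(246.0)), (288, np.float64(477.0), np.float64(292.0), np.float64(249.0)), (294, np.float64(461.0), np.float64(263.0), np.float64(298.0))]
200 [(240, np.float64(541.0), np.float64(376.0), np.float64(-1.0)), (246, np.float64(541.0), np.float64(385.0), np.float64(-2.0)), (252, np.float64(479.0), np.float64(286.0), np.float64(222.0)), (258, np.float64(478.0), np.float64(288.0), np.float64(226.0)), (264, np.float64(478.0), np.float64(291.0), np.float64(227.0)), (270, np.float64(478.0), np
[... 5425 characters left out ...]
68.0)), (251, np.float64(412.0), np.float64(282.0), np.float64(70.0)), (252, np.float64(412.0), np.float64(282.0), np.float64(71.0)), (253, np.float64(413.0), np.float64(282.0), np.float64(72.0)), (254, np.float64(413.0), np.float64(282.0), np.float64(73.0)), (255, np.float64(413.0), np.float64(282.0), np.float64(75.0)), (256, np.float64(413.0), np.float64(283.0), np.float64(74.0)), (257, np.float64(413.0), np.float64(282.0), np.float64(76.0)), (258, np.float64(413.0), np.float64(282.0), np.float64(78.0)), (259, np.float64(413.0), np.float64(283.0), np.float64(77.0)), (260, np.float64(414.0), np.float64(282.0), np.float64(80.0)), (261, np.float64(413.0), np.float64(283.0), np.float64(80.0))]
```

The depth shows the real fingertips about 23 mm *behind* the reported TCP (tips at z .067 with the TCP at .044), not the stated 8 mm ahead. That explains why the fingers closed above the tray. I'll plan with tip z = TCP z + .023, so for tray 68 the TCP goes to z ≈ .015.

Call:
move_arm --rows "0 0 0 0 0 0 0.06; 0 0 0 0 0 0 0.06; 0 0 0 0 0 0 0.06; 0 0 0 0 0 0 0.06; 0 0 0 0 0 0.01 0.06; 0 0 0 0 0 0.01 0.06; 0 0 0 0 0 0.009 0.06; 0 0 0 0 0 0 0.06" --squeeze 30

```text
t: 6.9
eef_pos: [0.4336, 0.293, 0.0138]
ee_rot: [3.14, -0.002, -1.543]
force: [-1.1, -0.2, 0.1]
width: 0.0599
gripper_force: 0.0
```

Call:
move_arm --rows "0 0 0 0 0 0 0.02; 0 0 0 0 0 0 0.02; 0 0 0 0 0 0 0.02; 0 0 0 0 0 0 0.02; 0 0 0 0 0 0 0.02; 0 0 0 0 0 0 0.02"

```text
t: 7.65
eef_pos: [0.4343, 0.2939, 0.0152]
ee_rot: [-3.141, 0.0, -1.542]
force: [-0.8, 0.3, 3.0]
width: 0.0277
gripper_force: 30.0
```

Gripped at 27.7 mm and 30 N. Lift.

Call:
move_arm --rows "0 0 0 0 0 -0.004 0.02; 0 0 0 0 0 -0.012 0.02; 0 0 0 0 0 -0.02 0.02; 0 0 0 0 0 -0.02 0.02; 0 0 0 0 0 -0.01 0.02; 0 0 0 0 0 -0.004 0.02"

```text
t: 8.4
eef_pos: [0.4342, 0.2939, 0.0856]
ee_rot: [-3.141, 0.001, -1.543]
force: [0.2, 0.0, -1.6]
width: 0.0273
gripper_force: 30.0
```

```bash
python3 -c "
from h import *
plan(.599,.312,.085,.8,14,.02)"
```

```text
at [0.4342 0.2939 0.0856] rpy [-1.7997e+02  5.0000e-02 -8.8380e+01] F [ 0.2  0.  -1.6]
-0.0 0.0 -6.37 -0.0010 -0.0118 0.0001 0.02; -0.0 0.0 -6.37 0.0004 -0.0118 0.0001 0.02; -0.0 0.0 -6.37 0.0017 -0.0117 0.0001 0.02; -0.0 0.0 -6.37 0.0030 -0.0115 0.0001 0.02; -0.0 0.0 -6.37 0.0042 -0.0111 0.0000 0.02; -0.0 0.0 -6.37 0.0054 -0.0105 0.0000 0.02; -0.0 0.0 -6.37 0.0065 -0.0099 0.0000 0.02; -0.0 0.0 -6.37 0.0076 -0.0091 0.0000 0.02; -0.0 0.0 -6.37 0.0086 -0.0082 0.0000 0.02; -0.0 0.0 -6.37 0.0094 -0.0072 0.0000 0.02; -0.0 0.0 -6.37 0.0102 -0.0061 0.0000 0.02; -0.0 0.0 -6.37 0.0108 -0.0049 0.0000 0.02; -0.0 0.0 -6.37 0.0113 -0.0037 0.0000 0.02; -0.0 0.0 -6.37 0.0116 -0.0024 0.0000 0.02
```

Call:
move_arm --rows "0 0 -6.4 -0.001 -0.012 0 0.02; 0 0 -6.4 0.0005 -0.012 0 0.02; 0 0 -6.4 0.0015 -0.012 0 0.02; 0 0 -6.4 0.003 -0.0115 0 0.02; 0 0 -6.4 0.004 -0.011 0 0.02; 0 0 -6.4 0.0055 -0.0105 0 0.02; 0 0 -6.4 0.0065 -0.01 0 0.02; 0 0 -6.4 0.0075 -0.009 0 0.02"

```text
t: 9.4
eef_pos: [0.5286, 0.3042, 0.084]
ee_rot: [3.14, 0.0, -0.645]
force: [0.1, -0.0, -1.9]
width: 0.0277
gripper_force: 30.0
```

Call:
move_arm --rows "0 0 -6.4 0.0085 -0.008 0 0.02; 0 0 -6.4 0.0095 -0.007 0 0.02; 0 0 -6.4 0.01 -0.006 0 0.02; 0 0 -6.4 0.011 -0.005 0 0.02; 0 0 -6.4 0.0113 -0.0035 0 0.02; 0 0 -6 0.0115 -0.0025 0 0.02; 0 0 0 0 0 0 0.02; 0 0 0 0 0 0 0.02"

```text
t: 10.4
eef_pos: [0.5984, 0.3119, 0.0842]
ee_rot: [3.141, 0.001, 0.012]
force: [0.0, -0.2, -1.5]
width: 0.0279
gripper_force: 30.0
```

```bash
cat > bays.py <<'E'
from h import *
import sys
def bays(show=None):
    im,d,W,M=cloud("wrist")
    if show: cv2.imwrite(show,im)
    np.save("pics/last.npy",W)
    z=W[...,2]; reg=(W[...,0]>.53)&(W[...,0]<.68)&(W[...,1]>.02)&(W[...,1]<.37)
    # bay openings: cast pixel rays onto board-top plane through the dark component
    g=cv2.cvtColor(im,cv2.COLOR_BGR2GRAY); o=M[:3,3]
    m=(reg&(z<.0125)&(z>.004)).astype(np.uint8)
    m=cv2.morphologyEx(m,cv2.MORPH_OPEN,np.ones((3,3),np.uint8))
    n,l,s,c=cv2.connectedComponentsWithStats(m)
    for i in range(1,n):
        if s[i,4]<250: continue
        p=W[l==i]
        r=cv2.minAreaRect((p[:,:2]*1000).astype(np.float32))
        e=lambda k:(np.percentile(p[:,k],[1,99])*1000).round(1)
        print("floor",s[i],np.round(r[0],1),np.round(r[1],1),round(r[2],1),"x",e(0),"y",e(1),np.median(p[:,2]).round(4))
    print("cam",o.round(3)); return im,W,M
if __name__=="__main__":
    s=arm.get_state(); print(s["t"],s["eef_pos"].round(4),np.degrees(s["ee_rot"]).round(2),s["width"])
    bays(sys.argv[1])
E
python3 bays.py pics/w5.png
```

```text
10.4 [0.5984 0.3119 0.0842] [1.7996e+02 7.0000e-02 6.8000e-01] 0.027870196479697254
floor [ 456  145   75  130 6062] [599.4 128.6] [118.3  40.4] 0.1 x [541.1 657.6] y [109.4 147.6] 0.0082
floor [ 393  154   61  108 4785] [600.9 189.4] [98.8 38.6] 0.9 x [554.5 649.8] y [170.7 208.1] 0.0081
floor [ 529  163   31   97 1727] [597.3  79.3] [92.5 27.6] 16.0 x [558.8 642.1] y [56.4 84.3] 0.0081
floor [220 169  18  81 643] [598.7 357.8] [73.6 13. ] 0.2 x [562.6 635.4] y [351.5 363.9] 0.0089
floor [ 261  171   43   35 1478] [619.4 311.3] [30.6 36.2] 0.9 x [604.4 634.4] y [293.4 329.1] 0.0079
floor [ 331  180   44   67 2585] [597.4 250.4] [61.5 33.4] 0.9 x [567.5 627.4] y [233.8 266.5] 0.008
cam [0.681 0.313 0.261]
```

View pics/w5.png

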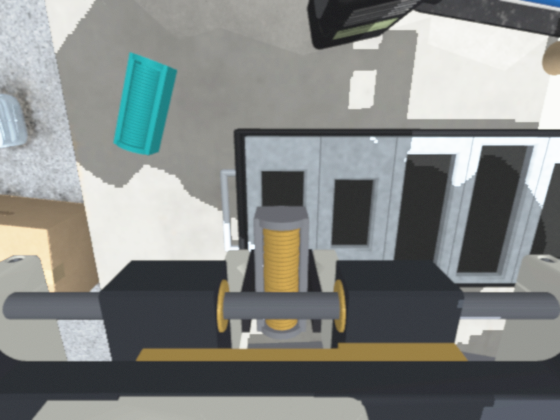

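The held tray is level over bay 68 (centre ≈ (.598,.3113), floor .008), about 0.6 mm off in y. Lower it.

Call:
move_arm --rows "0 0 0 0 0.0006 0.02 0.02; 0 0 0 0 0 0.02 0.02; 0 0 0 0 0 0.02 0.02; 0 0 0 0 0 0.014 0.02; 0 0 0 0 0 0.008 0.02; 0 0 0 0 0 0.004 0.02; 0 0 0 0 0 0 0.02; 0 0 0 0 0 0 0.02"

```text
t: 11.45
eef_pos: [0.5994, 0.312, -0.0004]
ee_rot: [-3.141, -0.001, 0.014]
force: [-0.5, -0.7, -1.6]
width: 0.0278
gripper_force: 30.0
```

Call:
move_arm --rows "0 0 0 0 0.0005 0.002 0.02; 0 0 0 0 0 0.0015 0.02; 0 0 0 0 0 0 0.02; 0 0 0 0 0 0 0.02"

```text
t: 11.95
eef_pos: [0.5997, 0.3116, -0.0023]
ee_rot: [-3.141, -0.002, 0.015]
force: [-4.2, -1.3, 12.0]
width: 0.0276
gripper_force: 36.8
```

```bash
cat > chk.py <<'E'
from h import *
import sys
x,y,dx,dy,zl,zh=map(float,sys.argv[1:7])
s=arm.get_state(); print(s["t"],s["eef_pos"].round(4),np.degrees(s["ee_rot"]).round(2),s["width"],s["gripper_force"],s["force"].round(1))
for k in ["wrist"]+(["top"] if len(sys.argv)>7 else []):
    im,d,W,M=cloud(k); cv2.imwrite(f"pics/last_{k}.png",im)
    m=(abs(W[...,0]-x)<dx)&(abs(W[...,1]-y)<dy)&(W[...,2]>zl)&(W[...,2]<zh); p=W[m]
    r=cv2.minAreaRect((p[:,:2]*1000).astype(np.float32)); print(k,len(p),np.round(r[0],1),np.round(r[1],1),round(r[2],1),"z",np.percentile(p[:,2],[5,50,95,99]).round(4))
    A=np.c_[p[:,:2]-p[:,:2].mean(0),np.ones(len(p))]; print("slope",np.linalg.lstsq(A,p[:,2],rcond=None)[0].round(3))
E
python3 chk.py .599 .3115 .045 .013 .024 .05 t
```

```text
11.95 [ 0.5997  0.3116 -0.0023] [-1.7994e+02 -1.0000e-01  8.6000e-01] 0.027637528136965062 36.84539954876527 [-4.2 -1.3 12. ]
wrist 4612 [597.9 311.5] [69.5 26. ] 0.0 z [0.0299 0.035  0.0379 0.0386]
slope [-0.022  0.017  0.035]
top 104 [579.8 311.6] [31.8 24.1] 3.5 z [0.0298 0.0341 0.0395 0.0442]
slope [0.028 0.    0.034]
```

Call:
move_arm --rows "0 0 0 0 0 0 0.034; 0 0 0 0 0 0 0.034; 0 0 0 0 0 0 0.034; 0 0 0 0 0 0 0.034; 0 0 0 0 0 -0.02 0.034; 0 0 0 0 0 -0.03 0.034; 0 0 0 0 0 -0.03 0.034; 0 0 0 0 0 -0.01 0.034"

```text
t: 13.05
eef_pos: [0.6003, 0.312, 0.0882]
ee_rot: [-3.139, -0.003, 0.015]
force: [-0.1, 0.0, -0.4]
width: 0.0339
gripper_force: 0.0
```

```bash
python3 chk.py .599 .3115 .045 .03 .024 .05 t
python3 -c "
from h import *
plan(.436,.297,.085,-87.7,12,.06)"
```

```text
13.05 [0.6003 0.312  0.0882] [-179.86   -0.19    0.84] 0.0338829826716442 0.0 [-0.1  0.  -0.4]
wrist 2678 [598.1 311.7] [68.5 28. ] 0.9 z [0.0285 0.0322 0.0355 0.0361]
slope [-0.005 -0.004  0.032]
top 240 [594.3 309.9] [60.6 28. ] 2.9 z [0.0277 0.0324 0.0364 0.037 ]
slope [ 0.01  -0.002  0.032]
at [0.5997 0.3117 0.0869] rpy [-1.799e+02 -1.100e-01  8.200e-01] F [-0.5 -0.5  0. ]
-0.0 -0.0 7.38 -0.0137 0.0010 0.0001 0.06; -0.0 -0.0 7.38 -0.0134 0.0028 0.0001 0.06; -0.0 -0.0 7.38 -0.0129 0.0045 0.0001 0.06; -0.0 -0.0 7.38 -0.0123 0.0061 0.0001 0.06; -0.0 -0.0 7.38 -0.0114 0.0076 0.0001 0.06; -0.0 -0.0 7.38 -0.0103 0.0090 0.0001 0.06; -0.0 -0.0 7.38 -0.0091 0.0103 0.0001 0.06; -0.0 -0.0 7.38 -0.0077 0.0113 0.0001 0.06; -0.0 -0.0 7.38 -0.0062 0.0122 0.0001 0.06; -0.0 -0.0 7.38 -0.0045 0.0129 0.0001 0.06; -0.0 -0.0 7.38 -0.0028 0.0134 0.0001 0.06; -0.0 -0.0 7.38 -0.0011 0.0137 0.0002 0.06
```

View pics/last_wrist.png

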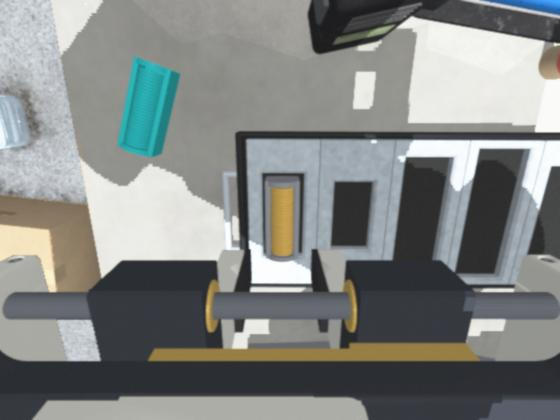

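The 68 tray is in and level: its top is at .036 and its centre at (.598,.3117). From the contact, tip z ≈ TCP + .020. Go back for the 96 tray.

Call:
move_arm --rows "0 0 9.8 -0.018 0.0015 0 0.06; 0 0 9.8 -0.0178 0.0047 0 0.06; 0 0 9.8 -0.017 0.0075 0 0.06; 0 0 9.8 -0.0155 0.0103 0 0.06; 0 0 9.8 -0.0135 0.0125 0 0.06; 0 0 9.8 -0.011 0.0148 0 0.06; 0 0 9.8 -0.0085 0.0165 0 0.06; 0 0 9.8 -0.0055 0.0175 0 0.06"

```text
t: 14.15
eef_pos: [0.4511, 0.2974, 0.0841]
ee_rot: [3.14, -0.001, -1.36]
force: [0.9, 0.3, 0.8]
width: 0.0599
gripper_force: 0.0
```

Call:
move_arm --rows "0 0 9.8 -0.0025 0.0182 0 0.06; 0 0 0 0 0 0 0.06; 0 0 0 0 0 0 0.06"

```text
t: 14.52
eef_pos: [0.4342, 0.2967, 0.085]
ee_rot: [3.141, -0.0, -1.522]
force: [0.1, -0.6, 0.5]
width: 0.0597
gripper_force: 0.0
```

```bash
python3 chk.py .436 .297 .045 .06 .012 .04
python3 -c "
from h import *
plan(.4365,.297,-.008,-87.7,5,.06)"
```

```text
14.525 [0.4342 0.2967 0.085 ] [ 1.7999e+02 -2.0000e-02 -8.7180e+01] 0.05970197419501545 0.0 [ 0.1 -0.6  0.5]
wrist 4171 [436.4 297.2] [32.  96.7] 3.0 z [0.0196 0.0237 0.0274 0.028 ]
slope [-0.005  0.003  0.024]
at [0.4344 0.2967 0.0851] rpy [ 1.7999e+02 -2.0000e-02 -8.7220e+01] F [-0.  -1.1 -1. ]
0.0 -0.0 0.10 -0.0000 -0.0004 0.0186 0.06; 0.0 -0.0 0.10 -0.0000 -0.0004 0.0186 0.06; 0.0 -0.0 0.10 -0.0000 -0.0004 0.0186 0.06; 0.0 -0.0 0.10 -0.0000 -0.0004 0.0186 0.06; 0.0 -0.0 0.10 -0.0000 -0.0004 0.0186 0.06
```

Call:
move_arm --rows "0 0 0 0 -0.002 0.02 0.06; 0 0 0 0 0 0.025 0.06; 0 0 0 0 0 0.025 0.06; 0 0 0 0 0 0.016 0.06; 0 0 0 0 0 0.006 0.06; 0 0 0 0 0 0 0.06; 0 0 0 0 0 0 0.025; 0 0 0 0 0 0 0.025" --squeeze 35

```text
t: 15.58
eef_pos: [0.4363, 0.2972, -0.0059]
ee_rot: [-3.141, 0.001, -1.525]
force: [-1.6, -0.3, 1.3]
width: 0.0453
gripper_force: 0.0
```

Call:
move_arm --rows "0 0 0 0 0 0 0.025; 0 0 0 0 0 0 0.025; 0 0 0 0 0 0 0.025; 0 0 0 0 0 0 0.025"

```text
t: 16.08
eef_pos: [0.4362, 0.297, -0.0061]
ee_rot: [-3.141, 0.0, -1.525]
force: [-1.9, -0.1, 5.5]
width: 0.032
gripper_force: 35.0
```

Call:
move_arm --rows "0 0 0 0 0 -0.004 0.025; 0 0 0 0 0 -0.012 0.025; 0 0 0 0 0 -0.02 0.025; 0 0 0 0 0 -0.02 0.025; 0 0 0 0 0 -0.012 0.025; 0 0 0 0 0 -0.004 0.025"

```text
t: 16.82
eef_pos: [0.4361, 0.2971, 0.0663]
ee_rot: [-3.141, 0.001, -1.525]
force: [-0.1, -0.5, -2.4]
width: 0.0314
gripper_force: 35.0
```

```bash
python3 -c "
from h import *
plan(.5996,.191,.067,.8,15,.025)"
```

```text
at [0.4361 0.2971 0.0663] rpy [-1.7996e+02  6.0000e-02 -8.7380e+01] F [-0.1 -0.5 -2.4]
-0.0 0.0 -5.88 0.0076 -0.0106 -0.0000 0.025; -0.0 0.0 -5.88 0.0086 -0.0097 -0.0000 0.025; -0.0 0.0 -5.88 0.0096 -0.0088 -0.0000 0.025; -0.0 0.0 -5.88 0.0104 -0.0078 -0.0000 0.025; -0.0 0.0 -5.88 0.0111 -0.0067 -0.0000 0.025; -0.0 0.0 -5.88 0.0118 -0.0055 -0.0000 0.025; -0.0 0.0 -5.88 0.0123 -0.0043 -0.0000 0.025; -0.0 0.0 -5.88 0.0126 -0.0030 -0.0000 0.025; -0.0 0.0 -5.88 0.0129 -0.0017 -0.0000 0.025; -0.0 0.0 -5.88 0.0130 -0.0003 -0.0000 0.025; -0.0 0.0 -5.88 0.0130 0.0010 -0.0000 0.025; -0.0 0.0 -5.88 0.0128 0.0023 -0.0000 0.025; -0.0 0.0 -5.88 0.0125 0.0036 -0.0000 0.025; -0.0 0.0 -5.88 0.0120 0.0049 -0.0000 0.025; -0.0 0.0 -5.88 0.0115 0.0061 -0.0000 0.025
```

Call:
move_arm --rows "0 0 -5.9 0.0076 -0.0106 0 0.025; 0 0 -5.9 0.0086 -0.0097 0 0.025; 0 0 -5.9 0.0096 -0.0088 0 0.025; 0 0 -5.9 0.0104 -0.0078 0 0.025; 0 0 -5.9 0.011 -0.0067 0 0.025; 0 0 -5.9 0.0118 -0.0055 0 0.025; 0 0 -5.9 0.0123 -0.0043 0 0.025; 0 0 -5.9 0.0126 -0.003 0 0.025"

```text
t: 17.82
eef_pos: [0.5232, 0.2398, 0.0647]
ee_rot: [3.14, 0.0, -0.698]
force: [0.5, -0.7, -1.4]
width: 0.0315
gripper_force: 35.0
```

Call:
move_arm --rows "0 0 -5.9 0.013 -0.0017 0 0.025; 0 0 -5.9 0.013 -0.0003 0 0.025; 0 0 -5.9 0.013 0.001 0 0.025; 0 0 -5.9 0.0128 0.0023 0 0.025; 0 0 -5.9 0.0125 0.0036 0 0.025; 0 0 -5.8 0.012 0.005 0 0.025; 0 0 -5.8 0.0115 0.006 0 0.025; 0 0 0 0 0 0 0.025"

```text
t: 18.82
eef_pos: [0.5999, 0.1904, 0.0644]
ee_rot: [3.141, 0.001, 0.015]
force: [-0.0, -0.1, -1.0]
width: 0.0318
gripper_force: 35.0
```

Call:
move_arm --rows "0 0 0 0 0 0 0.025; 0 0 0 0 0 0 0.025"

```text
t: 19.08
eef_pos: [0.5994, 0.1912, 0.0653]
ee_rot: [3.141, 0.0, 0.015]
force: [-0.5, -0.8, -1.3]
width: 0.0316
gripper_force: 35.0
```

```bash
python3 bays.py pics/w6.png; python3 -c "
from h import *
W=np.load('pics/last.npy')
m=(abs(W[...,0]-.6)<.06)&(abs(W[...,1]-.191)<.025)&(W[...,2]>.088)&(W[...,2]<.103); print(cv2.minAreaRect((W[m][:,:2]*1000).astype(np.float32)),np.percentile(W[m][:,2],[5,95]))
plan(.5996,.191,.067,.8,1,.025)"
```

```text
19.075 [0.5994 0.1912 0.0653] [1.7999e+02 3.0000e-02 8.8000e-01] 0.03159510656858574
floor [ 329  148   61  112 5747] [610.6 130.3] [94.5 41.6] 0.8 x [565.2 657.1] y [109.9 150.6] 0.008
floor [ 255  157   53   22 1088] [641.7 191.6] [16.9 40.1] 0.9 x [633.7 649.9] y [171.7 211.5] 0.0079
floor [ 403  167   61   99 4318] [602.4  69.6] [85.  37.1] 0.5 x [564.9 643.8] y [51.6 86.9] 0.0081
floor [ 61 172  29  88 817] [597.9 358.4] [74.6 10.5] 0.2 x [561.4 634.8] y [354.2 363.2] 0.0086
floor [103 175  55  85 549] [597.4 312.6] [73.2 34.2] 0.3 x [562.1 633.9] y [295.7 329.5] 0.0083
floor [472 174  29  88 738] [601.8  24.3] [75.   9.4] 0.9 x [564.8 638.8] y [20.2 28.3] 0.0089
floor [ 182  184   47   72 2974] [597.7 251.8] [61.8 33.5] 0.9 x [567.4 627.5] y [235.6 268.3] 0.0079
cam [0.682 0.193 0.242]
((598.2785034179688, 190.85256958007812), (97.14218139648438, 49.87609100341797), 0.7979204654693604) [0.09116754 0.09894355]
at [0.5995 0.1913 0.0654] rpy [1.8e+02 1.0e-02 9.0e-01] F [-0.1  0.3 -1.8]
0.0 0.0 0.10 0.0000 0.0003 -0.0016 0.025
```

Call:
move_arm --rows "0 0 0 0.0005 -0.0004 0.018 0.025; 0 0 0 0 0 0.018 0.025; 0 0 0 0 0 0.014 0.025; 0 0 0 0 0 0.008 0.025; 0 0 0 0 0 0.004 0.025; 0 0 0 0 0 0.001 0.025; 0 0 0 0 0 0 0.025; 0 0 0 0 0 0 0.025"

```text
t: 20.12
eef_pos: [0.6007, 0.1917, 0.003]
ee_rot: [-3.141, -0.001, 0.016]
force: [0.4, 0.2, -1.1]
width: 0.0318
gripper_force: 35.0
```

Call:
move_arm --rows "0 0 0 -0.001 0 0.0012 0.025; 0 0 0 0 0 0 0.025; 0 0 0 0 0 0 0.037; 0 0 0 0 0 0 0.037; 0 0 0 0 0 0 0.037; 0 0 0 0 0 -0.02 0.037; 0 0 0 0 0 -0.03 0.037; 0 0 0 0 0 -0.03 0.037"

```text
t: 21.12
eef_pos: [0.5992, 0.1913, 0.0818]
ee_rot: [3.141, 0.001, 0.016]
force: [-0.3, -0.6, 0.3]
width: 0.0371
gripper_force: 0.0
```

```bash
python3 chk.py .6 .191 .06 .03 .024 .05
python3 - <<'E'
from h import *
plan(.418,.0755,.125,-91,12,.06)
im,d,W,M=cloud("side"); cv2.imwrite("pics/s2.png",im)
E
```

```text
21.125 [0.5992 0.1913 0.0818] [1.7998e+02 4.0000e-02 9.2000e-01] 0.037133682155245415 0.0 [-0.3 -0.6  0.3]
wrist 4490 [598.9 191.9] [96.6 32. ] 1.1 z [0.0281 0.032  0.0354 0.0361]
slope [-0.002  0.     0.032]
at [0.6015 0.1924 0.0865] rpy [-179.89   -0.29    0.98] F [1.9 0.1 4.6]
-0.0 -0.0 7.66 -0.0154 0.0095 -0.0033 0.06; -0.0 -0.0 7.66 -0.0140 0.0114 -0.0033 0.06; -0.0 -0.0 7.66 -0.0124 0.0132 -0.0033 0.06; -0.0 -0.0 7.66 -0.0105 0.0148 -0.0033 0.06; -0.0 -0.0 7.66 -0.0085 0.0160 -0.0033 0.06; -0.0 -0.0 7.66 -0.0062 0.0170 -0.0033 0.06; -0.0 -0.0 7.66 -0.0039 0.0177 -0.0033 0.06; -0.0 -0.0 7.66 -0.0015 0.0181 -0.0032 0.06; -0.0 -0.0 7.66 0.0009 0.0181 -0.0032 0.06; -0.0 -0.0 7.66 0.0033 0.0178 -0.0032 0.06; -0.0 -0.0 7.66 0.0057 0.0172 -0.0032 0.06; -0.0 -0.0 7.66 0.0079 0.0163 -0.0032 0.06
```

The 96 tray is down in its bay (top .036, centre (.599,.192)). Now to stack B.

Call:
move_arm --rows "0 0 7.66 -0.0155 0.0095 -0.003 0.06; 0 0 7.66 -0.014 0.0115 -0.003 0.06; 0 0 7.66 -0.0125 0.013 -0.003 0.06; 0 0 7.66 -0.0105 0.015 -0.003 0.06; 0 0 7.66 -0.0085 0.016 -0.003 0.06; 0 0 7.66 -0.006 0.017 -0.003 0.06; 0 0 7.66 -0.004 0.0177 -0.003 0.06; 0 0 7.66 -0.0015 0.018 -0.003 0.06"

```text
t: 22.22
eef_pos: [0.4764, 0.1131, 0.1049]
ee_rot: [3.141, 0.0, -1.058]
force: [0.4, 0.5, 0.4]
width: 0.0602
gripper_force: 0.0
```

Call:
move_arm --rows "0 0 7.66 0.001 0.018 -0.004 0.06; 0 0 7.66 0.0033 0.0178 -0.004 0.06; 0 0 7.66 0.0057 0.0172 -0.003 0.06; 0 0 7.66 0.008 0.0163 -0.003 0.06; 0 0 0 0 0 0 0.06; 0 0 0 0 0 0 0.06"

```text
t: 22.98
eef_pos: [0.4166, 0.0747, 0.1193]
ee_rot: [-3.141, 0.0, -1.586]
force: [-0.0, -0.1, 0.8]
width: 0.0601
gripper_force: 0.0
```

```bash
python3 - <<'E'
from h import *
s=arm.get_state(); print(s["t"],s["eef_pos"].round(4),np.degrees(s["ee_rot"]).round(2))
im,d,W,M=cloud("wrist"); cv2.imwrite("pics/w7.png",im)
for lo,hi in [(.013,.033),(.04,.06),(.07,.09)]:
    m=(W[...,2]>lo)&(W[...,2]<hi)&(abs(W[...,0]-.417)<.05)&(abs(W[...,1]-.075)<.068); p=W[m]
    r=cv2.minAreaRect((p[:,:2]*1000).astype(np.float32)); print(lo,len(p),np.round(r[0],1),np.round(r[1],1),round(r[2],1),np.percentile(p[:,2],[5,50,99]).round(4))
E
```

```text
22.975 [0.4166 0.0747 0.1193] [-1.7998e+02  1.0000e-02 -9.0870e+01]
0.013 961 [418.   74.1] [109.9  37.4] 79.3 [0.0182 0.0225 0.0314]
0.04 1093 [419.4  75.1] [82.1 29.9] 83.4 [0.0461 0.0505 0.0593]
0.07 2307 [417.8  77.4] [54.9 25.8] 89.9 [0.0763 0.0801 0.0839]
```

View pics/w7.png

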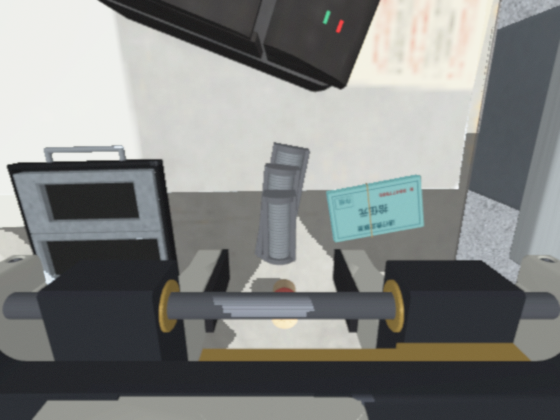

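Tray 54 is at (.4178,.0774), 89.9°, with its top at .084. Below it are the 82 at (.4194,.0751), 83.4°, and the 110 at (.418,.0741), 79.3°. Grip the 54.

Call:
move_arm --rows "0 0 -0.8 -0.0025 -0.0012 0.018 0.06; 0 0 0 0 0 0.022 0.06; 0 0 0 0 0 0.018 0.06; 0 0 0 0 0 0.009 0.06; 0 0 0 0 0 0.003 0.06; 0 0 0 0 0 0 0.06; 0 0 0 0 0 0 0.02; 0 0 0 0 0 0 0.02" --squeeze 30

```text
t: 24.02
eef_pos: [0.4177, 0.0771, 0.0497]
ee_rot: [-3.141, 0.001, -1.574]
force: [1.1, 0.5, 0.5]
width: 0.0456
gripper_force: 0.0
```

Call:
move_arm --rows "0 0 0 0 0 0 0.02; 0 0 0 0 0 0 0.02; 0 0 0 0 0 0 0.02; 0 0 0 0 0 0 0.02; 0 0 0 0 0 0 0.02"

```text
t: 24.65
eef_pos: [0.4175, 0.0769, 0.0494]
ee_rot: [-3.141, 0.0, -1.574]
force: [-0.2, 0.1, 3.6]
width: 0.0256
gripper_force: 30.0
```

Call:
move_arm --rows "0 0 0 0 0 -0.004 0.02; 0 0 0 0 0 -0.01 0.02; 0 0 0 0 0 -0.012 0.02; 0 0 0 0 0 -0.004 0.02; 0 0 0 0 0 0 0.02"

```text
t: 25.28
eef_pos: [0.4177, 0.0771, 0.0798]
ee_rot: [-3.141, 0.001, -1.574]
force: [-0.0, -0.8, -1.6]
width: 0.0255
gripper_force: 30.0
```

```bash
python3 -c "
from h import *
plan(.5988,.2513,.076,.9,16,.02)"
```

```text
at [0.4177 0.0771 0.0798] rpy [-1.7995e+02  5.0000e-02 -9.0200e+01] F [-0.  -0.8 -1.6]
-0.0 -0.0 -5.69 -0.0109 -0.0113 0.0003 0.02; -0.0 -0.0 -5.69 -0.0098 -0.0123 0.0003 0.02; -0.0 -0.0 -5.69 -0.0085 -0.0132 0.0003 0.02; -0.0 -0.0 -5.69 -0.0071 -0.0140 0.0003 0.02; -0.0 -0.0 -5.69 -0.0057 -0.0146 0.0003 0.02; -0.0 -0.0 -5.69 -0.0042 -0.0151 0.0002 0.02; -0.0 -0.0 -5.69 -0.0027 -0.0155 0.0002 0.02; -0.0 -0.0 -5.69 -0.0012 -0.0157 0.0002 0.02; -0.0 -0.0 -5.69 0.0004 -0.0157 0.0002 0.02; -0.0 -0.0 -5.69 0.0020 -0.0156 0.0002 0.02; -0.0 -0.0 -5.69 0.0035 -0.0153 0.0002 0.02; -0.0 -0.0 -5.69 0.0050 -0.0149 0.0002 0.02; -0.0 -0.0 -5.69 0.0064 -0.0143 0.0002 0.02; -0.0 -0.0 -5.69 0.0078 -0.0136 0.0002 0.02; -0.0 -0.0 -5.69 0.0091 -0.0128 0.0002 0.02; -0.0 -0.0 -5.69 0.0104 -0.0118 0.0002 0.02
```

Call:
move_arm --rows "0 0 -5.7 -0.011 -0.0113 0 0.02; 0 0 -5.7 -0.0098 -0.0123 0 0.02; 0 0 -5.7 -0.0085 -0.0132 0 0.02; 0 0 -5.7 -0.007 -0.014 0 0.02; 0 0 -5.7 -0.0057 -0.0146 0 0.02; 0 0 -5.7 -0.0042 -0.015 0 0.02; 0 0 -5.7 -0.0027 -0.0155 0 0.02; 0 0 -5.7 -0.0012 -0.0157 0 0.02"

```text
t: 26.28
eef_pos: [0.5079, 0.1642, 0.0787]
ee_rot: [3.141, 0.0, -0.775]
force: [-0.8, -0.3, -0.4]
width: 0.0254
gripper_force: 30.0
```

Call:
move_arm --rows "0 0 -5.7 0.0004 -0.0157 0.0005 0.02; 0 0 -5.7 0.002 -0.0156 0.0005 0.02; 0 0 -5.7 0.0035 -0.0153 0.0005 0.02; 0 0 -5.7 0.005 -0.015 0.0005 0.02; 0 0 -5.7 0.0064 -0.0143 0.0005 0.02; 0 0 -5.7 0.0078 -0.0136 0.0005 0.02; 0 0 -5.7 0.009 -0.0128 0 0.02; 0 0 -5.6 0.0104 -0.0118 0 0.02"

```text
t: 27.28
eef_pos: [0.5982, 0.2515, 0.0754]
ee_rot: [3.141, 0.001, 0.019]
force: [-0.2, 0.1, -0.7]
width: 0.0254
gripper_force: 30.0
```

Call:
move_arm --rows "0 0 0 0 0 0.006 0.02; 0 0 0 0 0 0 0.02; 0 0 0 0 0 0 0.02"

```text
t: 27.65
eef_pos: [0.5977, 0.2509, 0.07]
ee_rot: [3.141, 0.001, 0.015]
force: [-0.1, -0.4, -0.6]
width: 0.0256
gripper_force: 30.0
```

```bash
python3 bays.py pics/w8.png; python3 -c "
from h import *
W=np.load('pics/last.npy')
m=(abs(W[...,0]-.6)<.04)&(abs(W[...,1]-.251)<.02)&(W[...,2]>.085)&(W[...,2]<.11); print(cv2.minAreaRect((W[m][:,:2]*1000).astype(np.float32)),np.percentile(W[m][:,2],[5,95]))
plan(.5988,.2513,.0014,.9,1,.025)"
```

```text
27.65 [0.5977 0.2509 0.07  ] [1.7997e+02 4.0000e-02 8.4000e-01] 0.025579991583454302
floor [ 398  146   68  127 5894] [603.4 129.4] [109.7  40.5] 0.4 x [556.1 657.3] y [109.5 148.9] 0.0081
floor [329 155  56  88 540] [613.  190.7] [74.7 39. ] 0.3 x [576.9 650.2] y [171.6 210.2] 0.0081
floor [ 469  165   68  104 4535] [599.8  68.5] [36.4 90.2] 89.8 x [555.6 643.7] y [51.3 85.2] 0.0082
floor [140 170  24  87 760] [597.9 358. ] [75.1 12.2] 0.8 x [560.8 635.1] y [352.4 363.5] 0.0088
floor [181 172  50  80 601] [600.2 311.7] [70.  35.2] 0.6 x [567.8 634.6] y [294.2 329.5] 0.008
floor [ 260  182   43   32 1349] [614.3 251.2] [27. 34.] 0.3 x [601.  627.5] y [234.4 268. ] 0.0079
floor [541 192  19  63 440] [595.1  23.2] [54.8  6.1] 0.4 x [568.1 620.7] y [20.4 25.2] 0.0086
cam [0.68  0.252 0.247]
((599.0523681640625, 253.742919921875), (38.358253479003906, 56.76272201538086), 72.52500915527344) [0.09034129 0.10579422]
at [0.5979 0.251  0.0703] rpy [1.7999e+02 1.0000e-02 8.5000e-01] F [ 0.2 -0.7 -0.4]
0.0 0.0 -0.05 0.0009 -0.0003 0.0689 0.025
```

Call:
move_arm --rows "0 0 0 0 0 0.018 0.02; 0 0 0 0 0 0.02 0.02; 0 0 0 0 0 0.016 0.02; 0 0 0 0 0 0.01 0.02; 0 0 0 0 0 0.004 0.02; 0 0 0 0 0 0 0.02; 0 0 0 0 0 0 0.02"

```text
t: 28.58
eef_pos: [0.5986, 0.2517, 0.0028]
ee_rot: [-3.141, -0.001, 0.016]
force: [0.0, -0.2, -0.6]
width: 0.026
gripper_force: 30.0
```

Call:
move_arm --rows "0 0 0 0 0 0.0015 0.02; 0 0 0 0 0 0 0.02; 0 0 0 0 0 0 0.031; 0 0 0 0 0 0 0.031; 0 0 0 0 0 0 0.031; 0 0 0 0 0 -0.02 0.031; 0 0 0 0 0 -0.03 0.031; 0 0 0 0 0 -0.03 0.031"

```text
t: 29.58
eef_pos: [0.598, 0.2512, 0.0813]
ee_rot: [3.141, 0.001, 0.016]
force: [0.1, -0.0, 0.1]
width: 0.031
gripper_force: 0.0
```

```bash
python3 chk.py .6 .2515 .05 .02 .024 .05
python3 -c "
from h import *
plan(.4194,.0755,.095,-96.6,14,.06)"
```

```text
29.575 [0.598  0.2512 0.0813] [1.7997e+02 3.0000e-02 9.0000e-01] 0.030961773033656256 0.0 [ 0.1 -0.   0.1]
wrist 2144 [597.5 251.8] [54.7 25.8] 0.2 z [0.0287 0.0321 0.0355 0.0362]
slope [-0.012  0.     0.032]
at [0.6003 0.2524 0.0861] rpy [-179.87   -0.28    0.95] F [2.5 1.6 4.1]
-0.0 -0.0 6.97 -0.0131 0.0124 -0.0007 0.06; -0.0 -0.0 6.97 -0.0115 0.0139 -0.0007 0.06; -0.0 -0.0 6.97 -0.0097 0.0152 -0.0007 0.06; -0.0 -0.0 6.97 -0.0078 0.0163 -0.0007 0.06; -0.0 -0.0 6.97 -0.0058 0.0171 -0.0007 0.06; -0.0 -0.0 6.97 -0.0037 0.0177 -0.0007 0.06; -0.0 -0.0 6.97 -0.0015 0.0180 -0.0007 0.06; -0.0 -0.0 6.97 0.0007 0.0181 -0.0007 0.06; -0.0 -0.0 6.97 0.0029 0.0178 -0.0007 0.06; -0.0 -0.0 6.97 0.0050 0.0174 -0.0007 0.06; -0.0 -0.0 6.97 0.0071 0.0166 -0.0007 0.06; -0.0 -0.0 6.97 0.0091 0.0156 -0.0007 0.06; -0.0 -0.0 6.97 0.0109 0.0144 -0.0006 0.06; -0.0 -0.0 6.97 0.0126 0.0130 -0.0006 0.06
```

The 54 tray is seated (top .036, level). Back to stack B for the 82.

Call:
move_arm --rows "0 0 7 -0.013 0.0125 -0.0007 0.06; 0 0 7 -0.0115 0.014 -0.0007 0.06; 0 0 7 -0.0097 0.0152 -0.0007 0.06; 0 0 7 -0.0078 0.0163 -0.0007 0.06; 0 0 7 -0.0058 0.0171 -0.0007 0.06; 0 0 7 -0.0037 0.0177 -0.0007 0.06; 0 0 7 -0.0015 0.018 -0.0007 0.06; 0 0 7 0.0007 0.018 -0.0007 0.06"

```text
t: 30.62
eef_pos: [0.4944, 0.15, 0.0863]
ee_rot: [-3.141, 0.0, -0.966]
force: [-0.2, 0.1, 0.3]
width: 0.06
gripper_force: 0.0
```

Call:
move_arm --rows "0 0 7 0.003 0.0178 -0.0007 0.06; 0 0 7 0.005 0.0174 -0.0007 0.06; 0 0 7 0.007 0.0166 -0.0007 0.06; 0 0 7 0.009 0.0156 -0.0007 0.06; 0 0 6.9 0.011 0.0144 -0.0007 0.06; 0 0 6.9 0.0126 0.013 -0.0007 0.06; 0 0 0 0 0 0 0.06; 0 0 0 0 0 0 0.06"

```text
t: 31.62
eef_pos: [0.4176, 0.0754, 0.0908]
ee_rot: [-3.141, 0.0, -1.689]
force: [0.4, -0.1, -0.2]
width: 0.0601
gripper_force: 0.0
```

```bash
python3 chk.py .4194 .075 .045 .06 .043 .062; python3 -c "
from h import *
plan(.4194,.0752,.0215,-96.6,1,.06)"
```

```text
31.625 [0.4176 0.0754 0.0908] [-1.7995e+02  3.0000e-02 -9.6780e+01] 0.06009151084792545 0.0 [ 0.4 -0.1 -0.2]
wrist 3928 [419.4  75.5] [82.9 30. ] 83.4 z [0.0484 0.052  0.0553 0.056 ]
slope [0.001 0.005 0.052]
at [0.4176 0.0755 0.0907] rpy [-1.7997e+02  2.0000e-02 -9.6800e+01] F [ 1.4 -0.   0.3]
-0.0 0.0 -0.20 0.0001 -0.0018 0.0692 0.06
```

Call:
move_arm --rows "0 0 0 0 -0.0018 0.018 0.06; 0 0 0 0 0 0.022 0.06; 0 0 0 0 0 0.017 0.06; 0 0 0 0 0 0.009 0.06; 0 0 0 0 0 0.003 0.06; 0 0 0 0 0 0 0.06; 0 0 0 0 0 0 0.023; 0 0 0 0 0 0 0.023" --squeeze 35

```text
t: 32.67
eef_pos: [0.4191, 0.075, 0.022]
ee_rot: [-3.141, 0.001, -1.691]
force: [0.0, -0.1, 0.1]
width: 0.0455
gripper_force: 0.0
```

Call:
move_arm --rows "0 0 0 0 0 0 0.023; 0 0 0 0 0 0 0.023; 0 0 0 0 0 0 0.023; 0 0 0 0 0 0 0.023; 0 0 0 0 0 0 0.023"

```text
t: 33.3
eef_pos: [0.4189, 0.0749, 0.0218]
ee_rot: [-3.141, 0.0, -1.691]
force: [-1.4, -0.0, 6.0]
width: 0.0297
gripper_force: 35.0
```

Call:
move_arm --rows "0 0 0 0 0 -0.004 0.023; 0 0 0 0 0 -0.012 0.023; 0 0 0 0 0 -0.018 0.023; 0 0 0 0 0 -0.014 0.023; 0 0 0 0 0 -0.004 0.023; 0 0 0 0 0 0 0.023"

```text
t: 34.05
eef_pos: [0.4187, 0.0749, 0.0738]
ee_rot: [-3.141, 0.001, -1.691]
force: [-0.7, 0.0, -2.7]
width: 0.0294
gripper_force: 35.0
```

```bash
python3 -c "
from h import *
plan(.6005,.0708,.070,.8,15,.023)"
```

```text
at [0.4187 0.0749 0.0738] rpy [-1.7998e+02  3.0000e-02 -9.6900e+01] F [-0.7  0.  -2.7]
-0.0 0.0 -6.51 -0.0012 -0.0121 0.0003 0.023; -0.0 0.0 -6.51 0.0002 -0.0121 0.0003 0.023; -0.0 0.0 -6.51 0.0016 -0.0120 0.0003 0.023; -0.0 0.0 -6.51 0.0029 -0.0118 0.0003 0.023; -0.0 0.0 -6.51 0.0042 -0.0114 0.0003 0.023; -0.0 0.0 -6.51 0.0055 -0.0108 0.0003 0.023; -0.0 0.0 -6.51 0.0067 -0.0101 0.0003 0.023; -0.0 0.0 -6.51 0.0078 -0.0093 0.0003 0.023; -0.0 0.0 -6.51 0.0088 -0.0083 0.0003 0.023; -0.0 0.0 -6.51 0.0097 -0.0073 0.0003 0.023; -0.0 0.0 -6.51 0.0104 -0.0061 0.0003 0.023; -0.0 0.0 -6.51 0.0111 -0.0049 0.0003 0.023; -0.0 0.0 -6.51 0.0116 -0.0036 0.0003 0.023; -0.0 0.0 -6.51 0.0119 -0.0023 0.0003 0.023; -0.0 0.0 -6.51 0.0121 -0.0009 0.0003 0.023
```

```bash
python3 -c "
import numpy as np
W=np.load('pics/top0.npy'); m=(W[...,1]<.03)&(W[...,1]>-.25)&(W[...,0]>.3)&(W[...,0]<.62)&(W[...,2]>.05)
p=W[m]; print(p.min(0),p.max(0)); q=p[p[:,1]>-.04]; print(len(q), q.min(0) if len(q) else '',q.max(0) if len(q) else '')"
```

```text
[ 0.32541094 -0.22114088  0.05010372] [ 0.61247112 -0.02416465  0.15833015]
366 [ 0.36739551 -0.03999654  0.05010372] [ 0.42077189 -0.02416465  0.13107457]
```

Call:
move_arm --rows "0 0 0 0 -0.012 0 0.023; 0 0 0 0 -0.02 0 0.023; 0 0 -6.5 0.0016 -0.012 0 0.023; 0 0 -6.5 0.0025 -0.01 0 0.023; 0 0 -6.5 0.003 -0.009 0 0.023; 0 0 -6.5 0.004 -0.008 0 0.023"

```text
t: 34.8
eef_pos: [0.491, 0.0608, 0.0727]
ee_rot: [3.14, -0.0, -1.234]
force: [-1.1, 0.2, -1.4]
width: 0.0299
gripper_force: 35.0
```

```bash
python3 -c "
from h import *
plan(.6005,.0708,.070,.8,12,.023)"
```

```text
at [0.491  0.0608 0.0727] rpy [ 1.7992e+02 -2.0000e-02 -7.0690e+01] F [-1.1  0.2 -1.4]
0.0 0.0 -5.96 0.0022 -0.0089 0.0002 0.023; 0.0 0.0 -5.96 0.0031 -0.0086 0.0002 0.023; 0.0 0.0 -5.96 0.0040 -0.0082 0.0002 0.023; 0.0 0.0 -5.96 0.0049 -0.0078 0.0002 0.023; 0.0 0.0 -5.96 0.0056 -0.0072 0.0002 0.023; 0.0 0.0 -5.96 0.0064 -0.0066 0.0002 0.023; 0.0 0.0 -5.96 0.0070 -0.0059 0.0002 0.023; 0.0 0.0 -5.96 0.0076 -0.0052 0.0002 0.023; 0.0 0.0 -5.96 0.0081 -0.0043 0.0002 0.023; 0.0 0.0 -5.96 0.0085 -0.0035 0.0002 0.023; 0.0 0.0 -5.96 0.0088 -0.0026 0.0002 0.023; 0.0 0.0 -5.96 0.0090 -0.0017 0.0002 0.023
```

```bash
python3 -c "
import numpy as np
W=np.load('pics/top0.npy')
for lo in (.05,.08): 
  m=(W[...,1]<.03)&(W[...,1]>-.2)&(W[...,0]>.52)&(W[...,0]<.68)&(W[...,2]>lo); p=W[m]; i=p[:,1].argmax(); print(p[:,1].max(),p[i],p.min(0))"
```

```text
-0.0776200218399806 [ 0.5201516  -0.07762002  0.07465015] [ 0.52001675 -0.17278394  0.05049309]
-0.07817614600710429 [ 0.52116097 -0.07817615  0.10725889] [ 0.52001675 -0.17122039  0.08058545]
```

Call:
move_arm --rows "0 0 -6 0.0022 -0.009 0 0.023; 0 0 -6 0.003 -0.0086 0 0.023; 0 0 -6 0.004 -0.0082 0 0.023; 0 0 -6 0.005 -0.0078 0 0.023; 0 0 -6 0.0056 -0.0072 0 0.023; 0 0 -6 0.0064 -0.0066 0 0.023; 0 0 -6 0.007 -0.006 0 0.023; 0 0 -6 0.0076 -0.0052 0 0.023"

```text
t: 35.8
eef_pos: [0.564, 0.0676, 0.0724]
ee_rot: [3.14, 0.001, -0.396]
force: [0.9, -0.5, -1.2]
width: 0.0297
gripper_force: 35.0
```

Call:
move_arm --rows "0 0 -6 0.008 -0.0043 0 0.023; 0 0 -6 0.0085 -0.0035 0 0.023; 0 0 -6 0.0088 -0.0026 0 0.023; 0 0 -5.6 0.009 -0.0017 0 0.023; 0 0 0 0 0 0 0.023; 0 0 0 0 0 0 0.023; 0 0 0 0 0 0 0.023"

```text
t: 36.67
eef_pos: [0.5995, 0.0713, 0.0733]
ee_rot: [3.141, 0.0, 0.011]
force: [0.8, -0.7, -1.0]
width: 0.0296
gripper_force: 35.0
```

```bash
python3 bays.py pics/w9.png; python3 -c "
from h import *
plan(.6005,.0708,.002,.8,1,.023)"
```

```text
36.675 [0.5995 0.0713 0.0733] [1.7999e+02 3.0000e-02 6.3000e-01] 0.0296196433625441
floor [ 177  145   59  115 5731] [607.8 132. ] [99.7 41.7] 0.6 x [559.5 656.8] y [111.8 152.5] 0.0079
floor [140 154  25 106 549] [603.8 177.6] [92.4  9.8] 2.0 x [559.8 649.8] y [173.6 182.7] 0.0084
floor [ 257  163   49   28 1317] [632.7  71.5] [38.3 23.1] 90.0 x [621.8 644.1] y [52.6 90.2] 0.0079
floor [331 170  14  83 517] [602.9  24. ] [72.  10.9] 3.6 x [568.4 638.9] y [20.1 31.1] 0.0091
cam [0.682 0.073 0.25 ]
at [0.5996 0.0714 0.0735] rpy [1.8e+02 1.0e-02 6.5e-01] F [-0.7  0.5 -1.4]
0.0 0.0 -0.15 0.0009 0.0006 0.0715 0.023
```

Call:
move_arm --rows "0 0 0 0.0006 0 0.018 0.023; 0 0 0 0 0 0.02 0.023; 0 0 0 0 0 0.018 0.023; 0 0 0 0 0 0.01 0.023; 0 0 0 0 0 0.005 0.023; 0 0 0 0 0 0 0.023; 0 0 0 0 0 0 0.023"

```text
t: 37.6
eef_pos: [0.6008, 0.0717, 0.0032]
ee_rot: [-3.141, -0.001, 0.012]
force: [-0.3, -0.3, -1.6]
width: 0.0296
gripper_force: 35.0
```

Call:
move_arm --rows "0 0 0 0 0 0.0015 0.023; 0 0 0 0 0 0 0.023; 0 0 0 0 0 0 0.035; 0 0 0 0 0 0 0.035; 0 0 0 0 0 0 0.035; 0 0 0 0 0 -0.02 0.035; 0 0 0 0 0 -0.03 0.035; 0 0 0 0 0 -0.03 0.035"

```text
t: 38.6
eef_pos: [0.6002, 0.0714, 0.0816]
ee_rot: [3.141, 0.001, 0.012]
force: [0.6, 0.6, 0.2]
width: 0.0351
gripper_force: 0.0
```

```bash
python3 chk.py .6 .0715 .05 .022 .024 .05
python3 -c "
from h import *
plan(.418,.075,.085,-100.7,14,.06)"
```

```text
38.6 [0.6002 0.0714 0.0816] [1.7998e+02 4.0000e-02 7.0000e-01] 0.03508394224637512 0.0 [0.6 0.6 0.2]
wrist 3628 [599.4  72. ] [82.8 30. ] 0.7 z [0.0283 0.0321 0.0355 0.0361]
slope [-0.004  0.     0.032]
at [0.6026 0.072  0.0862] rpy [-179.94   -0.3     0.76] F [ 1.8 -0.1  2.8]
-0.0 -0.0 7.25 -0.0132 -0.0004 0.0000 0.06; -0.0 -0.0 7.25 -0.0131 0.0013 0.0000 0.06; -0.0 -0.0 7.25 -0.0129 0.0029 0.0000 0.06; -0.0 -0.0 7.25 -0.0124 0.0045 0.0000 0.06; -0.0 -0.0 7.25 -0.0117 0.0060 0.0000 0.06; -0.0 -0.0 7.25 -0.0109 0.0075 0.0000 0.06; -0.0 -0.0 7.25 -0.0098 0.0088 0.0000 0.06; -0.0 -0.0 7.25 -0.0086 0.0100 0.0000 0.06; -0.0 -0.0 7.25 -0.0073 0.0110 0.0001 0.06; -0.0 -0.0 7.25 -0.0059 0.0118 0.0001 0.06; -0.0 -0.0 7.25 -0.0043 0.0125 0.0001 0.06; -0.0 -0.0 7.25 -0.0027 0.0129 0.0001 0.06; -0.0 -0.0 7.25 -0.0011 0.0131 0.0001 0.06; -0.0 -0.0 7.25 0.0006 0.0132 0.0001 0.06
```

82 is seated. For the 110 I'll take the half-turned grasp, which keeps the wrist camera away from the printer.

```bash
python3 -c "
from h import *
plan(.418,.0745,.080,79.3,14,.06)"
```

```text
at [0.6026 0.072  0.0862] rpy [-179.94   -0.3     0.76] F [ 1.8 -0.1  2.8]
0.0 -0.0 -5.61 -0.0132 -0.0004 0.0004 0.06; 0.0 -0.0 -5.61 -0.0131 -0.0016 0.0004 0.06; 0.0 -0.0 -5.61 -0.0129 -0.0029 0.0004 0.06; 0.0 -0.0 -5.61 -0.0125 -0.0042 0.0004 0.06; 0.0 -0.0 -5.61 -0.0121 -0.0054 0.0004 0.06; 0.0 -0.0 -5.61 -0.0115 -0.0065 0.0004 0.06; 0.0 -0.0 -5.61 -0.0108 -0.0076 0.0004 0.06; 0.0 -0.0 -5.61 -0.0100 -0.0086 0.0004 0.06; 0.0 -0.0 -5.61 -0.0091 -0.0096 0.0004 0.06; 0.0 -0.0 -5.61 -0.0081 -0.0104 0.0004 0.06; 0.0 -0.0 -5.61 -0.0071 -0.0111 0.0004 0.06; 0.0 -0.0 -5.61 -0.0059 -0.0118 0.0004 0.06; 0.0 -0.0 -5.61 -0.0048 -0.0123 0.0004 0.06; 0.0 -0.0 -5.61 -0.0035 -0.0127 0.0004 0.06
```

Call:
move_arm --rows "0 0 -5.6 -0.0132 -0.0004 0 0.06; 0 0 -5.6 -0.013 -0.0016 0 0.06; 0 0 -5.6 -0.013 -0.003 0 0.06; 0 0 -5.6 -0.0125 -0.0042 0 0.06; 0 0 -5.6 -0.012 -0.0054 0 0.06; 0 0 -5.6 -0.0115 -0.0065 0 0.06; 0 0 -5.6 -0.0108 -0.0076 0 0.06; 0 0 -5.6 -0.01 -0.0086 0 0.06"

```text
t: 39.65
eef_pos: [0.4944, 0.0732, 0.081]
ee_rot: [3.142, -0.0, 0.797]
force: [-0.0, -0.6, -0.3]
width: 0.06
gripper_force: 0.0
```

Call:
move_arm --rows "0 0 -5.6 -0.009 -0.0096 0 0.06; 0 0 -5.6 -0.008 -0.0104 0 0.06; 0 0 -5.6 -0.007 -0.011 0 0.06; 0 0 -5.6 -0.006 -0.0118 0 0.06; 0 0 -5.6 -0.0048 -0.0123 0 0.06; 0 0 -5.7 -0.0035 -0.0127 0 0.06; 0 0 0 0 0 0 0.06; 0 0 0 0 0 0 0.06"

```text
t: 40.65
eef_pos: [0.4165, 0.0749, 0.0812]
ee_rot: [3.141, -0.0, 1.381]
force: [0.1, 0.8, 1.0]
width: 0.0597
gripper_force: 0.0
```

```bash
python3 chk.py .418 .0745 .045 .07 .012 .04; python3 -c "
from h import *
print(arm.get_state()['q'])
plan(.418,.0743,-.006,79.3,1,.06)"
```

```text
40.65 [0.4165 0.0749 0.0812] [ 1.7997e+02 -2.0000e-02  7.9100e+01] 0.059735732196319405 0.0 [0.1 0.8 1. ]
wrist 5152 [416.1  74.3] [110.5  34. ] 79.0 z [0.0191 0.0238 0.0275 0.0281]
slope [-0.004 -0.006  0.024]
[ 6.48323574e-01  6.96872256e-02 -6.93235638e-01  1.60261067e-04
 -8.07439022e-01  2.30301932e+00]
at [0.4165 0.0748 0.0812] rpy [ 1.7998e+02 -1.0000e-02  7.9110e+01] F [-1.   0.8  0.4]
0.0 -0.0 -0.19 -0.0003 0.0015 0.0872 0.06
```

Call:
move_arm --rows "0 0 0 -0.0005 0 0.02 0.06; 0 0 0 0 0 0.025 0.06; 0 0 0 0 0 0.022 0.06; 0 0 0 0 0 0.013 0.06; 0 0 0 0 0 0.006 0.06; 0 0 0 0 0 0.0015 0.06; 0 0 0 0 0 0 0.027; 0 0 0 0 0 0 0.027" --squeeze 40

```text
t: 41.7
eef_pos: [0.4162, 0.0744, -0.006]
ee_rot: [3.141, -0.001, 1.382]
force: [-0.1, 0.6, 0.3]
width: 0.0457
gripper_force: 0.0
```

Call:
move_arm --rows "0 0 0 0 0 0 0.027; 0 0 0 0 0 0 0.027; 0 0 0 0 0 0 0.027; 0 0 0 0 0 0 0.027"

```text
t: 42.2
eef_pos: [0.4162, 0.0744, -0.0061]
ee_rot: [3.141, -0.0, 1.383]
force: [-0.8, -0.6, 5.8]
width: 0.0336
gripper_force: 40.0
```

Call:
move_arm --rows "0 0 0 0 0 -0.004 0.027; 0 0 0 0 0 -0.012 0.027; 0 0 0 0 0 -0.02 0.027; 0 0 0 0 0 -0.02 0.027; 0 0 0 0 0 -0.014 0.027; 0 0 0 0 0 -0.004 0.027; 0 0 0 0 0 0 0.027"

```text
t: 43.08
eef_pos: [0.4156, 0.0741, 0.0677]
ee_rot: [3.141, -0.0, 1.382]
force: [-1.0, -0.3, -3.6]
width: 0.0339
gripper_force: 40.0
```

```bash
python3 -c "
from h import *
plan(.600,.1315,.066,.8,16,.027)"
```

```text
at [0.4156 0.0741 0.0677] rpy [ 1.7999e+02 -2.0000e-02  7.9190e+01] F [-1.  -0.3 -3.6]
-0.0 -0.0 4.90 0.0057 0.0106 0.0001 0.027; -0.0 -0.0 4.90 0.0066 0.0101 0.0001 0.027; -0.0 -0.0 4.90 0.0074 0.0095 0.0001 0.027; -0.0 -0.0 4.90 0.0082 0.0089 0.0001 0.027; -0.0 -0.0 4.90 0.0089 0.0081 0.0001 0.027; -0.0 -0.0 4.90 0.0096 0.0073 0.0001 0.027; -0.0 -0.0 4.90 0.0102 0.0065 0.0001 0.027; -0.0 -0.0 4.90 0.0107 0.0056 0.0001 0.027; -0.0 -0.0 4.90 0.0111 0.0047 0.0001 0.027; -0.0 -0.0 4.90 0.0115 0.0037 0.0001 0.027; -0.0 -0.0 4.90 0.0118 0.0027 0.0001 0.027; -0.0 -0.0 4.90 0.0120 0.0017 0.0001 0.027; -0.0 -0.0 4.90 0.0121 0.0007 0.0001 0.027; -0.0 -0.0 4.90 0.0121 -0.0004 0.0001 0.027; -0.0 -0.0 4.90 0.0120 -0.0014 0.0001 0.027; -0.0 -0.0 4.90 0.0118 -0.0024 0.0001 0.027
```

Call:
move_arm --rows "0 0 4.9 0.0057 0.0106 0 0.027; 0 0 4.9 0.0066 0.01 0 0.027; 0 0 4.9 0.0074 0.0095 0 0.027; 0 0 4.9 0.0082 0.009 0 0.027; 0 0 4.9 0.009 0.008 0 0.027; 0 0 4.9 0.0096 0.0073 0 0.027; 0 0 4.9 0.0102 0.0065 0 0.027; 0 0 4.9 0.0107 0.0056 0 0.027"

```text
t: 44.08
eef_pos: [0.5076, 0.1028, 0.0664]
ee_rot: [-3.141, 0.002, 0.695]
force: [-0.5, -0.6, -3.2]
width: 0.0339
gripper_force: 40.0
```

Call:
move_arm --rows "0 0 4.9 0.011 0.0047 0 0.027; 0 0 4.9 0.0115 0.0037 0 0.027; 0 0 4.9 0.0118 0.0027 0 0.027; 0 0 4.9 0.012 0.0017 0 0.027; 0 0 4.9 0.012 0.0007 0 0.027; 0 0 4.9 0.012 -0.0004 0 0.027; 0 0 4.9 0.012 -0.0014 0 0.027; 0 0 4.9 0.0118 -0.0024 0 0.027"

```text
t: 45.08
eef_pos: [0.5996, 0.1313, 0.0661]
ee_rot: [3.141, 0.002, 0.011]
force: [0.4, 0.8, -2.8]
width: 0.0335
gripper_force: 40.0
```

Call:
move_arm --rows "0 0 0 0 0 0 0.027; 0 0 0 0 0 0 0.027; 0 0 0 0 0 0 0.027"

```text
t: 45.45
eef_pos: [0.5994, 0.1313, 0.0673]
ee_rot: [3.141, 0.001, 0.015]
force: [-0.2, -0.1, -3.0]
width: 0.034
gripper_force: 40.0
```

```bash
python3 bays.py pics/w10.png; python3 -c "
from h import *
plan(.600,.1315,.002,.8,1,.027)"
```

```text
45.45 [0.5994 0.1313 0.0673] [1.7999e+02 4.0000e-02 8.6000e-01] 0.03402047658500294
floor [ 254  146   56   20 1030] [650.5 131.7] [14.9 42.3] 0.9 x [643.7 658. ] y [110.7 152.7] 0.008
floor [176 155  57  95 782] [610.3 191.9] [80.4 39.4] 0.7 x [571.9 650.2] y [172.2 211.6] 0.008
floor [331 165  54  85 574] [608.3  70.4] [72.8 37.3] 0.7 x [573.8 644.5] y [52.6 89.1] 0.0082
floor [399 173  24  87 655] [601.4  25.1] [74.9 10.4] 0.7 x [564.5 638.6] y [20.2 29.8] 0.009
floor [ 68 182  20  80 333] [593.4 299.8] [68.7  6.8] 1.5 x [559.5 626.9] y [296.6 301.5] 0.0101
floor [107 182  50  72 571] [597.4 252.7] [61.4 32.7] 0.2 x [567.6 627.9] y [236.8 268.6] 0.0082
floor [  0 194  18  61 458] [589.7 359.9] [53.   7.4] 0.3 x [563.7 614.1] y [356.7 362.9] 0.0082
cam [0.682 0.133 0.244]
at [0.5995 0.1314 0.0675] rpy [1.7999e+02 2.0000e-02 8.5000e-01] F [ 0.1 -0.2 -3.5]
0.0 0.0 0.05 0.0005 -0.0001 0.0655 0.027
```

Call:
move_arm --rows "0 0 0 0 -0.0003 0.018 0.027; 0 0 0 0 0 0.018 0.027; 0 0 0 0 0 0.016 0.027; 0 0 0 0 0 0.008 0.027; 0 0 0 0 0 0.004 0.027; 0 0 0 0 0 0 0.027; 0 0 0 0 0 0 0.027"

```text
t: 46.38
eef_pos: [0.6004, 0.132, 0.0041]
ee_rot: [-3.141, -0.001, 0.014]
force: [0.6, -0.5, -3.6]
width: 0.0338
gripper_force: 40.0
```

Call:
move_arm --rows "0 0 0 0 0 0.002 0.027; 0 0 0 0 0 0 0.027; 0 0 0 0 0 0 0.038; 0 0 0 0 0 0 0.038; 0 0 0 0 0 0 0.038; 0 0 0 0 0 -0.02 0.038; 0 0 0 0 0 -0.03 0.038; 0 0 0 0 0 -0.04 0.038"

```text
t: 47.38
eef_pos: [0.5993, 0.1315, 0.0917]
ee_rot: [3.141, 0.002, 0.014]
force: [1.1, 0.4, -0.5]
width: 0.0382
gripper_force: 0.0
```

Call:
move_arm --rows "0 0 0 -0.03 0 -0.04 0.038; 0 0 0 -0.04 0 -0.04 0.038; 0 0 0 -0.04 0 -0.02 0.038; 0 0 0 0 0 0 0.038; 0 0 0 0 0 0 0.038"

```text
t: 48.0
eef_pos: [0.4902, 0.1305, 0.1918]
ee_rot: [-3.141, -0.001, 0.014]
force: [-0.3, -0.2, -0.6]
width: 0.0378
gripper_force: 0.0
```

```bash
for y in .0715 .1315 .1915 .2515 .312; do python3 chk.py .6 $y .07 .022 .024 .05|tail -2; done; cp pics/last_wrist.png pics/fin.png
```

```text
wrist 2430 [599.5  72.2] [82.  30.3] 0.8 z [0.0274 0.0315 0.0357 0.0364]
slope [ 0.002 -0.027  0.032]
wrist 3603 [599.8 132.5] [109.9  34.1] 0.9 z [0.0271 0.0316 0.0356 0.0363]
slope [ 0.001 -0.001  0.032]
wrist 3034 [599.  191.9] [95.8 32.4] 0.9 z [0.0268 0.0315 0.0355 0.0361]
slope [0.002 0.024 0.032]
wrist 1474 [597.5 251.9] [53.5 26.6] 0.9 z [0.0269 0.0313 0.0355 0.0361]
slope [-0.001  0.061  0.032]
wrist 2080 [597.8 311.5] [68.2 29.4] 1.3 z [0.0264 0.031  0.0354 0.0361]
slope [0.004 0.066 0.031]
```

View pics/fin.png

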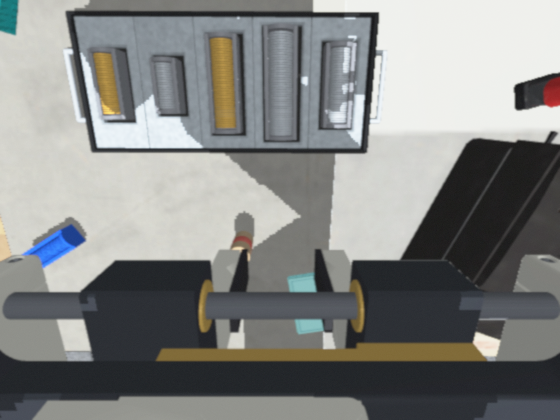

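All five trays sit in their bays with their tops at .036 (fully down). The picture shows them at columns 110, 168, 225, 282 and 340, and the gripper is clear of everything.

```bash
python3 -c "
from station import arm
print(arm.job_done())"
```

```text
the job is handed in; nothing more can be done
None
```

All five coin trays are in their matching bays, level and fully down (tops measured at 36 mm), and the job was handed in at about 48 s of the 118 s allowed.

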